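# Set up a plate stack on the vacuum station and open its valve

### The job

Get the vacuum filtration ready: first slide the blue collection plate along the station's deck, without lifting it, until it is home in the corner against both fences. Then lower the white filter plate onto it, chamfered end over chamfered end, so that its skirt drops fully over the blue plate and it sits level; do not drop it, and leave the blue plate home. Last, turn the orange valve clockwise to its open stop without touching the black valves, leaving the loose glassware and tools where they stand.

Things in the scene. Friction and masses are not known exactly. Their poses are not given: they have to be found in the camera images.
- dock: Fixed aluminium vacuum station. Deck 150 (x) by 190 (y) mm, its top 12 mm above the bench. Origin: centre of its underside. Dark fences 7 mm above the deck: back fence along the +x edge (inner face x = +65 mm), side fence along the +y edge (inner face y = +85 mm), a short 45 degree block between them for the plate's chamfered corner. Open on the -x and -y sides.
- home (a point): Point on the deck's top where the centre of the collection plate's underside lies when that plate is home, touching both fences: 30, 33, 12 mm in the dock's frame. Axes as the dock's; the plate is home with its axes parallel to these.
- collector: Blue collection plate lying loose on the deck, away from both fences, 150 to 310 g. Origin: centre of its underside; y along its length; +y corners chamfered, green bar on top at that end. Flange 70 (x) by 104 (y) mm, 0 to 8 mm high, +y corners cut by 15 mm; body 60 by 94 mm from 8 to 26 mm high, +y corners cut by 12 mm, top edge bevelled 2.5 mm.
- collector_mark (a point): Middle of the green bar on the collection plate's top: 0, 40.5, 26 mm in its frame.
- filter: White filter plate lying upright on the bench at almost any heading, 105 to 210 g. Origin: centre of its underside; y along its length; +y corners chamfered, green bar on top at that end. Skirt 70 (x) by 104 (y) mm, 0 to 11 mm high, hollow below: cavity 63 by 97 mm, 7 mm deep, with chamfered +y corners. Above it the body to grip, 60 (x) by 94 mm, 11 to 29 mm high. Seated: see filter_mark.
- filter_mark (a point): Middle of the green bar on the filter plate's top: 0, 40.5, 29 mm in its frame. Seated, the filter's cavity fits over the collection plate's body with 1.5 mm to spare on each side and its origin lies 19 mm above the collection plate's, axes parallel; turned end for end it cannot go down.
- bank: Fixed grey valve manifold, 56 (x) by 250 (y) mm, 30 mm high, four valves in a row along its y at 60 mm pitch on its top, their order varying. Origin: centre of its underside.
- valve_orange (a joint): Angle of the orange valve's handle: 0 closed (bar along the row, stop), grows as it is turned clockwise seen from above, 1.571 fully open (bar across the row, stop). Starts a little off closed. Turns about a vertical axis with 0.05 N m of friction and stays where it is left.
- valve_orange_grip (a point): On the orange valve's axis at the height to grip, 64 mm above the bench. x points along the bar and turns with it. The bar is 36 mm long, 10 mm thick, from 50 to 74 mm above the bench.
- valve_orange_tip (a point): Marked end of the orange bar, 18 mm from the axis, at the grip height.
- valve_orange_base: Fixed brass foot of the orange valve, 30 mm wide. Origin on the valve's axis, 30 mm above the bench.
- valve_a_base: Fixed brass foot of a valve with a black handle (same bar and size as the orange one), to be left untouched. Origin on its axis, 30 mm above the bench.
- valve_a_tip (a point): Marked end of the black bar of valve_a, 18 mm from its axis, 64 mm above the bench; it stands at any angle of its quarter turn.
- valve_b_base: Fixed brass foot of a valve with a black handle (same bar and size as the orange one), to be left untouched. Origin on its axis, 30 mm above the bench.
- valve_b_tip (a point): Marked end of the black bar of valve_b, 18 mm from its axis, 64 mm above the bench; it stands at any angle of its quarter turn.
- valve_c_base: Fixed brass foot of a valve with a black handle (same bar and size as the orange one), to be left untouched. Origin on its axis, 30 mm above the bench.
- valve_c_tip (a point): Marked end of the black bar of valve_c, 18 mm from its axis, 64 mm above the bench; it stands at any angle of its quarter turn.
- beaker_low: Bystander: low glass beaker, 40 mm wide, 45 mm high, standing just off the unchamfered short end of the filter plate. Origin: centre of its underside. Leave it alone.
- flask: Bystander: amber conical flask, foot 58 mm wide, 110 mm high. Origin: centre of its underside. Leave it alone.
- bottle: Bystander: amber bottle, 52 mm wide, 120 mm high (plus cap). Origin: centre of its underside. Leave it alone.
- beaker_tall: Bystander: glass beaker, 56 mm wide, 75 mm high. Origin: centre of its underside. Leave it alone.
- jar: Bystander: small glass jar, 36 mm wide, 50 mm high. Origin: centre of its underside. Leave it alone.
- stopper: Bystander: green glass stopper, 28 mm wide, 45 mm high. Origin: centre of its underside. Leave it alone.
- wrench: Bystander: steel wrench lying flat, 150 mm long, 8 mm high. Origin: centre of its underside. Leave it alone.
There are look-alikes about, which are no part of the job. What is meant by the collector is not yellow, and is the larger of those in its own colour.

How it is judged (in metres and radians):
On the way, in this order (a step that is already met when the one before it is completed fails the run):
1. the collection plate is home against both fences (x of collector in the frame of home between -0.0035 and 0.0035 m and y of collector in the frame of home between -0.0035 and 0.0035 m and angle between the y axis of collector and the y axis of home, either way round below 0.04 rad and z of collector in the frame of home below 0.003 m), for 0.2 s.
2. the filter plate is seated over the collection plate, chamfers matched, and released (all of step 1 and z of filter in the frame of collector between 0.017 and 0.0208 m and horizontal distance between filter and collector below 0.0035 m and horizontal distance between filter_mark and collector_mark below 0.006 m and angle between filter's own z axis and vertical below 0.035 rad and contact force between the fingers and filter below 0.05 N and linear speed of filter below 0.02 m/s), for 0.2 s.
3. the orange valve is open (value of joint valve_orange above 1.4 rad), for 0.2 s.
At the end, for the whole second after the job is handed in: Blue plate on the deck within 3.5 mm of home in x and y, square to 0.04 rad; white plate level (0.035 rad), 17 to 20.8 mm above it, centres within 3.5 mm and green bars within 6 mm seen from above, released and still; orange valve beyond 1.4 rad (all of step 2 and value of joint valve_orange above 1.4 rad); the robot touches nothing.
It fails at once if a loose bystander is pushed more than 20 mm away or knocked over (distance of any of beaker_low, flask, bottle, beaker_tall, jar, stopper, wrench from where it was at the start of the episode above 0.02 m or angle between any of beaker_low, flask, bottle, beaker_tall, jar, stopper, wrench's own z axis and vertical above 0.5 rad).
It fails at once if a black valve is touched with more than 1 N or its handle is moved by more than 3 mm at its end (contact force between any of the fingers, the arm, filter and valve_a_base above 1 N or contact force between any of the fingers, the arm, filter and valve_b_base above 1 N or contact force between any of the fingers, the arm, filter and valve_c_base above 1 N or distance of any of valve_a_tip, valve_b_tip, valve_c_tip from where it was at the start of the episode above 0.003 m).
It fails at once if the collection plate is lifted more than 6 mm off the deck (z of collector in the frame of home above 0.006 m).
It fails at once if the filter plate is dropped (faster than 0.45 m/s with no finger on it) (linear speed of filter above 0.45 m/s and contact force between the fingers and filter below 0.02 N).
It also fails if it takes over 70 s, if anything falls off the work surface, if the arm or the gripper's body presses on something with over 40 N, if the wrist force passes 120 N, or if a joint passes its speed limit or range.

### The arm

A 6-joint arm with a two-finger parallel gripper is mounted at the origin on the work surface. World frame = base frame: x ahead of the robot, y to its left, z up, the work surface at z = 0. Lengths are in mm, angles in degrees, forces in N, time in s.
With the tool pointing down it reaches from about 300 to 850 mm from the base axis. Payload 4.2 kg.
Tool frame: the origin (TCP) lies at the centre of the arm's flange, where the gripper is bolted on; the fingertips stand 191 mm ahead of it and the grasp point (between the pads) lies 172 mm ahead of it; z points along the fingers, y is the direction in which the jaws open and shut (so a half turn about z gives the same grasp; the last joint's range is limited). The gripper opens to 91 mm and grips with 3 to 60 N. Pads are 32 mm wide; open, the fingers measure 118 mm over their backs; the gripper's body (76 mm by 178 mm) begins 60 mm behind the grasp point.
Start: joints at [67.38, 18.312, 89.639, -0, 72.044, -1.146], TCP at [210.496, 535.083, 404.776] pointing down, gripper open.
Joint ranges: [-177.97, 177.97], [-48.28, 115.42], [12.27, 149.76], [-77.06, 257.06], [2.81, 150.46], [-146.56, 146.56]. Speed limits (degrees/s): [147.25, 147.25, 180, 180, 180, 180].

### API

Orientations are given as [roll, pitch, yaw] about the fixed x, y, z axes, in that order (R = Rz(yaw) Ry(pitch) Rx(roll)).
In Python, from workcell import status, vision, ticket gives the robot as it stands.
- The arm moves only by the shell command python3 -m jog 'ROWS' [FORCE]. ROWS is JSON, a list of rows, each a list of 7 numbers: the finger opening in m, from 0 to 0.0912, then the shift along the tool's x, y, z in m, then the turn, a rotation vector about the tool's x, y, z in rad. A call has 1 to 12 rows; each row shifts and turns the commanded pose from where the row before left it, along the tool's axes as they then stand; what a row does not reach is not made up. A row lasts 1/8 s, in which the tool goes at most 62.5 mm and 10.7 degrees, less where a joint would pass 70% of its speed; a pose out of reach is approached as far as the arm can. A call with a gripper value outside its range is refused whole. The fingers move at their own pace and stop on an object; FORCE is the grip in N (left out, the last holds). Time passes only in rows, so rows that do not move let the fingers close. It gives the time, the measured TCP pose, the force and the opening at its end, in the units of the state.
- status.state(): the state, without advancing time (a new reading comes with each control period).
- vision.grab_frame(name): name is "side" or "top"; returns a dict with "color" (384x512x3 uint8, blue, green, red), "depth" (384x512 float32, mm along the optical axis (not along the pixel's ray), 0 where there is no reading), "fov_y" (degrees; the focal length in pixels is half the picture's height over the tangent of half this angle, whatever the lens; pixels are square), "cx", "cy" (the principal point, pixels), "pose" (4x4, takes a point from camera to world coordinates). Camera axes: x right, y down, z forward; pixel columns grow to the right and rows downward; lengths in mm; the calibration is good to about 2 mm. A picture is of the moment at which its call begins.
- ticket.job_done(): hands the job in, once; it reports no verdict.
Trained networks look in the newest picture that a camera, given by its name, has taken for a name from the list of things; names that differ only in an ending like _2 or _b are one class to them, and where a whole thing is asked for, a point or a joint stands for the part that bears it (a point fixed in the world has none). Each returns a list of dicts, best first, with "p" (0 to 1); they miss things now and then, are a little off and sometimes report something else, mostly with a low value. They report only what shows in the picture. A call takes as long as a camera call. They do not tell look-alikes from the thing itself.
- vision.find_in(camera, label): "location" ([x, y, z] in mm, in world coordinates, good to about 4 mm: the middle of the surface that is visible of it).
- vision.silhouettes(camera, label): "pixels" (384x512 bool, what is visible of it).
The state is a dict: "time_s": time; "qpos": joint angles; "qvel": joint speeds; "effort": joint torques, N m; "ee_pos": TCP position; "ee_rot": TCP orientation; "force": force on the tool from outside, world axes, zero at the start; "torque": the same for the moment, N m; "gripper_width": finger opening in mm.
Only numpy, scipy, OpenCV 4.12 (cv2) and the standard library are available. Lean on these libraries where they do the work, as an engineer would, in place of code of your own. Each camera call takes 0.05 s, during which the arm holds its last target.

## Working session

There is one attempt and no reset: what is moved stays moved. The work goes in short steps, Python scripts to look and compute and a shell command to move; the robot and the scene stay as the last step left them, time stands still between calls to the robot, and variables do not carry over. Pictures are saved under pics/ and viewed, and the job is handed in when it is done.

```bash
ls; mkdir -p pics
python3 - <<'E'
from workcell import status, vision
import cv2
print(status.state())
for n in ("top","side"):
    f=vision.grab_frame(n); cv2.imwrite(f"pics/{n}0.png",f["color"]); print(n,f["fov_y"],f["cx"],f["cy"],f["pose"].round(3).tolist())
E
```

```text
pics
{'time_s': 0.0, 'qpos': array([ 6.73781835e+01,  1.83516072e+01,  8.97053994e+01, -1.51386868e-03,
        7.20431994e+01, -1.14426069e+00]), 'qvel': array([ 0.02247891,  0.04933466,  0.11616493, -0.04165909,  0.03499392,
       -0.11086141]), 'effort': array([ 1.98795322e-03, -4.12480187e+01, -2.31980073e+01,  7.28950510e-02,
        4.59546433e-02, -1.35518185e-04]), 'ee_pos': array([210.45407534, 534.92941645, 403.92714315]), 'ee_rot': array([-1.79899785e+02, -5.62072088e-04,  1.58522912e+02]), 'force': array([-0.30768594, -1.00828104, -1.03166661]), 'torque': array([ 0.0070077 , -0.01978231, -0.04671304]), 'gripper_width': 91.25769294733712}
top 45.81266401077245 256.31058949061014 195.85286180597035 [[0.024, -0.997, 0.078, 492.202], [-1.0, -0.025, -0.015, 48.594], [0.016, -0.078, -0.997, 1136.727], [0.0, 0.0, 0.0, 1.0]]
side 47.15758456739053 256.6843880702964 195.71877554351954 [[0.703, -0.462, 0.541, -19.399], [-0.711, -0.438, 0.55, -546.992], [-0.018, -0.771, -0.637, 771.211], [0.0, 0.0, 0.0, 1.0]]
```

View pics/top0.png

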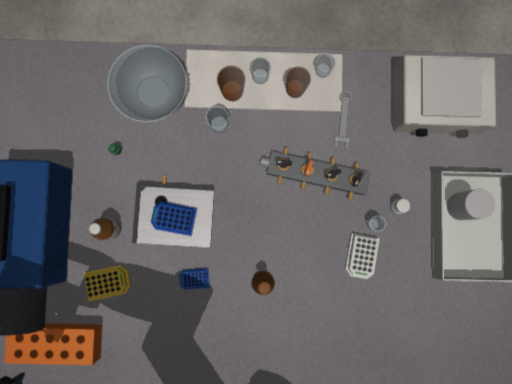

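View pics/side0.png

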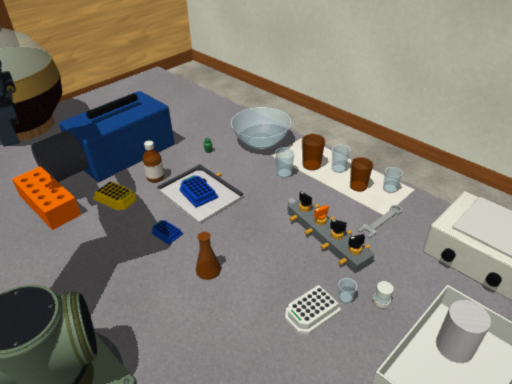

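```bash
cat > h.py <<'E'
from workcell import status, vision
import cv2, numpy as np
def foc(f): return 192/np.tan(np.radians(f["fov_y"]/2))
def pt(f,u,v,z=None):
    d=np.array([(u-f["cx"])/foc(f),(v-f["cy"])/foc(f),1.]);R=f["pose"][:3,:3];t=f["pose"][:3,3]
    d=R@d
    if z is None: return None
    return t+d*(z-t[2])/d[2]
def proj(f,P):
    R=f["pose"][:3,:3];t=f["pose"][:3,3]
    c=(np.atleast_2d(P)-t)@R
    return c[:,:2]/c[:,2:]*foc(f)+[f["cx"],f["cy"]]
def cloud(f):
    v,u=np.mgrid[:384,:512]; d=f["depth"]
    c=np.stack([(u-f["cx"])/foc(f)*d,(v-f["cy"])/foc(f)*d,d],-1)
    P=c@f["pose"][:3,:3].T+f["pose"][:3,3]; P[d==0]=np.nan
    return P
E
python3 - <<'E'
from h import *
f=vision.grab_frame("top");g=vision.grab_frame("side")
def crop(f,x0,y0,x1,y1,s,n): cv2.imwrite(f"pics/{n}.png",cv2.resize(f["color"][y0:y1,x0:x1],None,fx=s,fy=s,interpolation=cv2.INTER_CUBIC))
crop(f,130,170,260,300,5,"dock_t"); crop(f,255,140,415,290,4.8,"bank_t"); crop(g,150,150,260,250,5,"dock_s")
for c in("top","side"):
  for l in("dock","collector","collector_mark","filter","filter_mark","bank","valve_orange","valve_orange_base","valve_a_base","beaker_low","flask","bottle","jar","stopper","wrench","beaker_tall"):
    r=vision.find_in(c,l); print(c,l,[(np.round(d["location"]).astype(int).tolist(),round(d["p"],2)) for d in r[:5]])
E
```

```text
top dock [([544, 238, 13], 0.96)]
top collector [([378, 177, 18], 0.8), ([365, 385, 25], 0.79), ([526, 230, 43], 0.68)]
top collector_mark [([378, 177, 16], 0.87), ([522, 227, 38], 0.64), ([364, 389, 28], 0.59)]
top filter [([442, -230, 30], 0.63)]
top filter_mark [([442, -228, 32], 0.65), ([525, 230, 43], 0.44), ([771, 132, 36], 0.31)]
top bank [([641, -116, 31], 0.95), ([778, -182, 4], 0.59)]
top valve_orange [([647, -86, 75], 0.65), ([656, -29, 63], 0.16)]
top valve_orange_base [([544, 239, 13], 0.66), ([648, -90, 57], 0.59)]
top valve_a_base []
top beaker_low [([521, -268, 21], 0.54), ([376, 18, 48], 0.3)]
top flask [([375, 14, 49], 0.75), ([636, -148, 51], 0.69)]
top bottle [([492, 383, 81], 0.58)]
top jar [([565, -314, 50], 0.65), ([624, -200, 60], 0.56), ([650, -86, 72], 0.29)]
top stopper [([529, 230, 40], 0.63), ([688, 380, 32], 0.47), ([645, -115, 33], 0.22)]
top wrench [([773, -182, 6], 0.7), ([528, 227, 36], 0.57)]
top beaker_tall [([769, 131, 37], 0.7), ([524, 229, 43], 0.41)]
side dock [([522, 213, 11], 0.57)]
side collector [([353, 379, 30], 0.96), ([511, 219, 40], 0.9
[... 277 characters left out ...]
 0.81), ([614, -213, 60], 0.75)]
side valve_orange [([644, -92, 66], 0.42), ([430, -236, 30], 0.18)]
side valve_orange_base [([637, -93, 56], 0.69), ([770, -186, 9], 0.58)]
side valve_a_base [([630, -155, 56], 0.66), ([523, -261, 27], 0.21)]
side beaker_low [([521, -264, 29], 0.7), ([481, 374, 64], 0.47)]
side flask [([362, -3, 45], 0.64), ([641, -94, 66], 0.49), ([525, 212, 12], 0.47)]
side bottle [([482, 371, 67], 0.58), ([775, -188, 7], 0.51)]
side jar [([553, -323, 40], 0.94), ([681, 378, 28], 0.57), ([427, -238, 29], 0.21)]
side stopper [([682, 380, 30], 0.61), ([655, -33, 69], 0.54)]
side wrench [([773, -189, 8], 0.69)]
side beaker_tall [([754, 126, 52], 0.85), ([630, -153, 60], 0.19)]
```

View pics/dock_t.png

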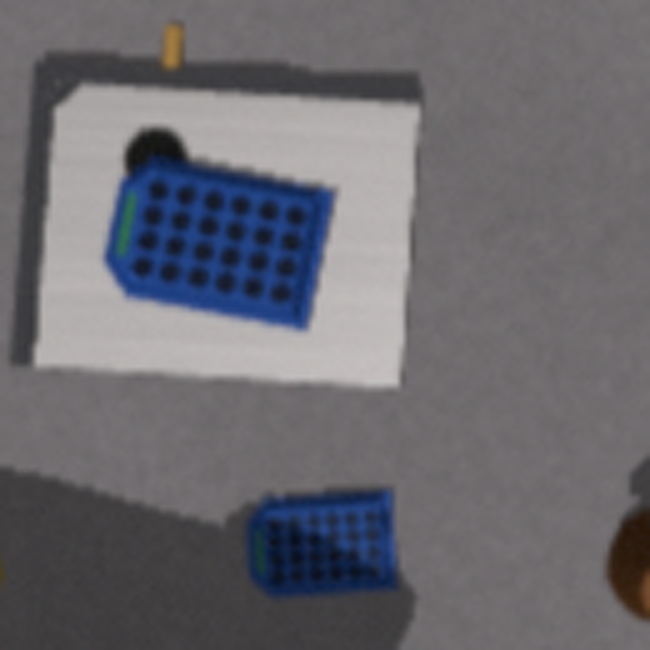

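View pics/dock_s.png

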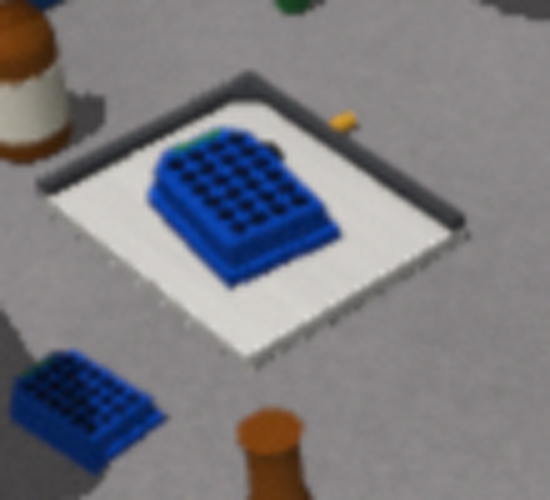

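View pics/bank_t.png

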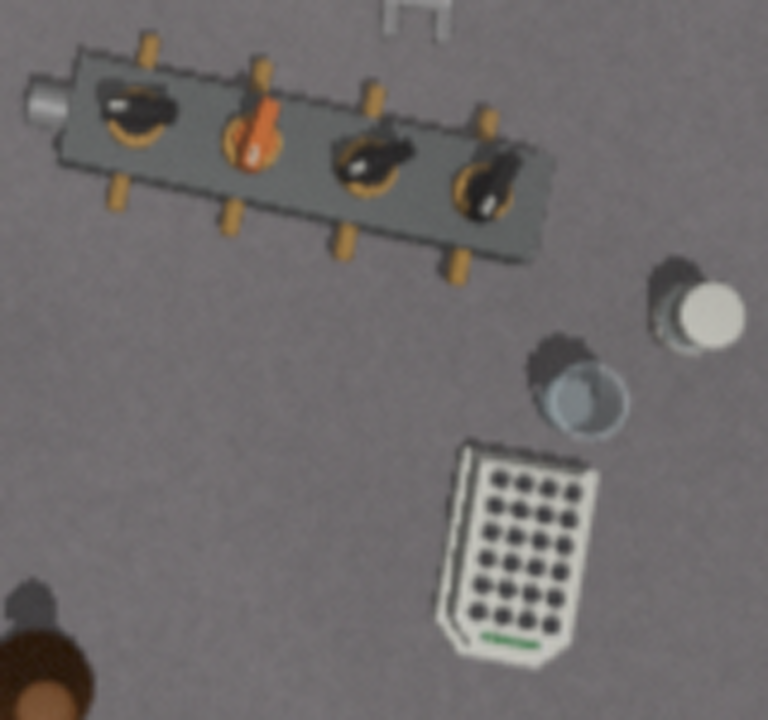

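Run:
```python
from h import *
f=vision.grab_frame("top");g=vision.grab_frame("side")
def crop(f,x0,y0,x1,y1,s): return cv2.resize(f["color"][y0:y1,x0:x1],(int((x1-x0)*s),int((y1-y0)*s)),interpolation=cv2.INTER_CUBIC)
cv2.imwrite("pics/v_s.png",crop(g,280,180,380,270,8)); cv2.imwrite("pics/v_t.png",crop(f,265,140,375,205,7))
```

```text
(no output)
```

View pics/v_s.png

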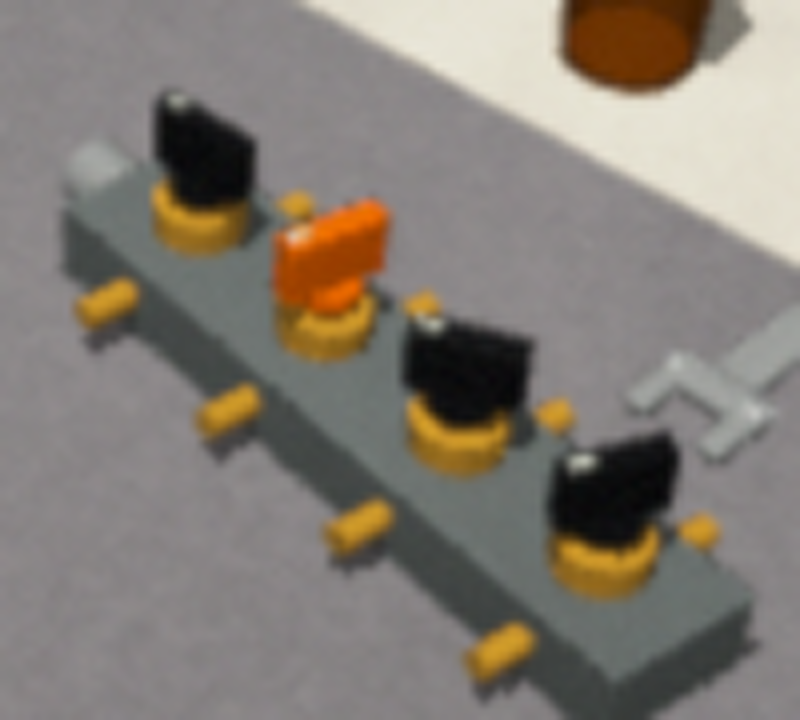

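View pics/v_t.png

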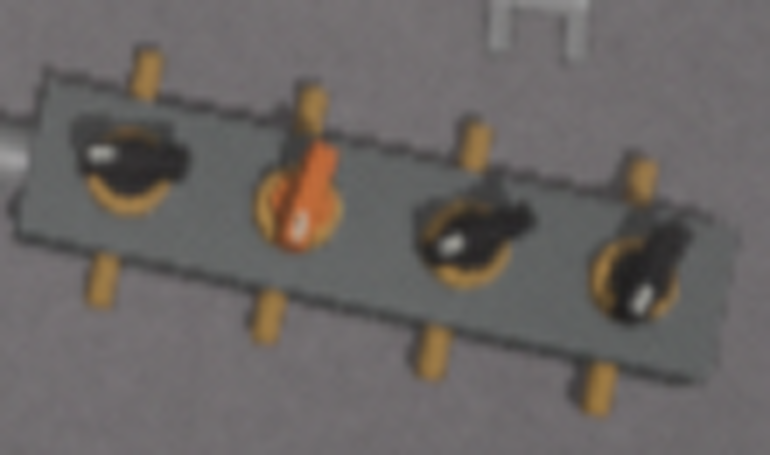

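```bash
cat > fit.py <<'E'
from h import *
from scipy.optimize import minimize
def prism(hx,hy,c,z0,z1):
    xy=[(-hx,-hy),(hx,-hy),(hx,hy-c),(hx-c,hy),(-hx+c,hy),(-hx,hy-c)] if c else [(-hx,-hy),(hx,-hy),(hx,hy),(-hx,hy)]
    return np.array([(x,y,z) for z in(z0,z1) for x,y in xy],float)
COL=[prism(35,52,15,0,8),prism(30,47,12,8,23.5),prism(27.5,44.5,11,23.5,26)]
FIL=[prism(35,52,15,0,11),prism(30,47,12,11,29)]
DECK=[prism(75,95,0,0,12),np.array([(x,y,z) for z in(12,19) for x,y in((65,-95),(75,-95),(75,95),(65,95))],float),np.array([(x,y,z) for z in(12,19) for x,y in((-75,85),(75,85),(75,95),(-75,95))],float)]
BANK=[prism(28,125,0,0,30)]
S=4
def xf(P,p,z):
    c,s=np.cos(p[2]),np.sin(p[2]); return P@np.array([[c,s,0],[-s,c,0],[0,0,1]])+[p[0],p[1],z]
def render(f,parts,p,z,box):
    x0,y0,x1,y1=box; im=np.zeros(((y1-y0)*S,(x1-x0)*S),np.uint8)
    for P in parts:
        q=(proj(f,xf(P,p,z))-[x0,y0]+.5)*S
        h=cv2.convexHull(q.astype(np.float32))
        cv2.fillConvexPoly(im,np.round((h-.5)*16).astype(np.int32),1,shift=4)
    return im.reshape(y1-y0,S,x1-x0,S).mean((1,3))
def fit(views,parts,p0,z):
    vs=[]
    for f,M in views:
        v,u=np.nonzero(M); b=(max(u.min()-8,0),max(v.min()-8,0),min(u.max()+9,512),min(v.max()+9,384))
        vs.append((f,M[b[1]:b[3],b[0]:b[2]].astype(float),b))
    def cost(q):
        p=[q[0],q[1],q[2]/50]
        return sum(((render(f,parts,p,z,b)-M)**2).sum() for f,M,b in vs)/len(vs)
    best=None
    q0=np.array([p0[0],p0[1],p0[2]*50])
    for k in range(3):
        r=minimize(cost,q0,method="Nelder-Mead",options=dict(initial_simplex=np.vstack([q0]+[q0+d*(8,4,2)[k] for d in np.eye(3)]),xatol=.02,fatol=.02)); q0=r.x
    return np.array([r.x[0],r.x[1],r.x[2]/50]),r.fun,sum(M.sum() for _,M,_ in vs)/len(vs)
def comp(M,pt,close=5):
    M=cv2.morphologyEx(M.astype(np.uint8),cv2.MORPH_CLOSE,np.ones((close,close)))
    n,l,st,ce=cv2.connectedComponentsWithStats(M)
    u,v=np.round(pt).astype(int)
    k=l[v,u]
    if k==0: k=1+np.argmin(np.hypot(*(ce[1:]-pt).T))
    m=(l==k).astype(np.uint8)
    cs,_=cv2.findContours(m,cv2.RETR_EXTERNAL,cv2.CHAIN_APPROX_NONE); cv2.drawContours(m,cs,-1,1,-1)
    return m.astype(bool)
def blue(f,pt):
    h=cv2.cvtColor(f["color"],cv2.COLOR_BGR2HSV); b,g,r=[f["color"][...,i].astype(int) for i in range(3)]
    return comp((b>1.5*r)&(b>60),pt)
E
python3 - <<'E'
from fit import *
f=vision.grab_frame("top");g=vision.grab_frame("side")
def show(f,M,n,P): 
    c=f["color"].copy(); cs,_=cv2.findContours(M.astype(np.uint8),0,1); cv2.drawContours(c,cs,-1,(0,0,255),1); cv2.imwrite(n,c)
def sil(cam,l,near):
    r=vision.silhouettes(cam,l); fr=f if cam=="top" else g
    u=proj(fr,near)[0]
    r=[d for d in r if np.hypot(*(np.array(np.nonzero(d["pixels"]))[::-1].mean(1)-u))<25]
    return r[0]["pixels"] if r else None
c0=[520,222,38]; 
Mb=[blue(f,proj(f,c0)[0]),blue(g,proj(g,c0)[0])]
for nm,vs in (("top",[(f,Mb[0])]),("side",[(g,Mb[1])]),("both",[(f,Mb[0]),(g,Mb[1])])): print("col",nm,*fit(vs,COL,[520,222,-0.2],12))
for l,near,parts,p0,z in(("dock",[544,238,12],DECK,[544,238,-.03],0),("filter",[440,-232,20],FIL,[440,-232,np.pi-.2],0),("bank",[641,-116,30],BANK,[641,-116,-.2],0)):
    A=[(fr,sil(cam,l,near)) for cam,fr in(("top",f),("side",g))]
    for i,a in enumerate(A):
        if a[1] is not None: print(l,i,*fit([a],parts,p0,z)); show(a[0],a[1],f"pics/sil_{l}{i}.png",0)
    A=[a for a in A if a[1] is not None]
    if len(A)==2: print(l,"both",*fit(A,parts,p0,z))
E
```

```text
col top [ 5.21096290e+02  2.36421333e+02 -1.76945449e-01] 36.16796875 1151.0
col side [ 5.22870879e+02  2.37602434e+02 -1.67013911e-01] 22.96875 745.0
col both [ 5.21726080e+02  2.36478288e+02 -1.74628223e-01] 35.30859375 948.0
dock 0 [ 5.30556638e+02  2.36093393e+02 -3.66425098e-02] 1246.92578125 3657.0
dock 1 [ 5.32683500e+02  2.37573682e+02 -4.87943035e-02] 918.23046875 1914.0
dock both [ 5.30805554e+02  2.36550291e+02 -3.73633617e-02] 1094.04296875 2785.5
filter 0 [ 440.59064659 -232.14900244    4.56293704] 64.234375 1170.0
filter 1 [ 440.96289723 -230.35536306    4.56467742] 148.16015625 1768.0
filter both [ 440.76034499 -231.30007672    4.57044179] 112.560546875 1469.0
bank 0 [ 6.42008096e+02 -1.17170024e+02 -1.90418240e-01] 889.8984375 1944.0
bank 1 [ 6.41789885e+02 -1.16182229e+02 -1.80115339e-01] 840.6015625 1900.0
bank both [ 6.42178286e+02 -1.16586999e+02 -1.89810630e-01] 869.9296875 1922.0
```

```bash
cat > m1.py <<'E'
from fit import *
f=vision.grab_frame("top");g=vision.grab_frame("side")
def sil(cam,l,near):
    r=vision.silhouettes(cam,l); fr=f if cam=="top" else g
    u=proj(fr,near)[0]
    r=[d for d in r if np.hypot(*(np.array(np.nonzero(d["pixels"]))[::-1].mean(1)-u))<25]
    return r[0]["pixels"] if r else None
out=[f["color"].copy(),g["color"].copy()]
for l,near,parts,p0,z in(("dock",[544,238,12],DECK,[540,236,-.04],0),("filter",[440,-232,20],FIL,[440,-232,1.42],0),("bank",[641,-116,30],BANK,[641,-116,-.19],0)):
    A=[]
    for i,(cam,fr) in enumerate((("top",f),("side",g))):
        M=sil(cam,l,near)
        if M is None: print(l,cam,"none"); continue
        o=out[i]; cs,_=cv2.findContours(M.astype(np.uint8),0,1); cv2.drawContours(o,cs,-1,(0,0,255),1)
        if l=="dock":
            m=M.astype(np.uint8); cs,_=cv2.findContours(m,0,1); c=max(cs,key=cv2.contourArea); m[:]=0; cv2.fillPoly(m,[c],1); M=cv2.morphologyEx(m,cv2.MORPH_OPEN,np.ones((9,9)))>0
        A.append((fr,M)); print(l,cam,*fit([A[-1]],parts,p0,z))
    if len(A)==2: print(l,"both",*fit(A,parts,p0,z))
cv2.imwrite("pics/sil_t.png",out[0]);cv2.imwrite("pics/sil_s.png",out[1])
E
python3 m1.py
```

```text
dock top [ 5.31392300e+02  2.36315257e+02 -5.97106559e-02] 115.6171875 4683.0
dock side [ 5.32248805e+02  2.39801174e+02 -5.54909405e-02] 101.30859375 2721.0
dock both [ 5.31664671e+02  2.36895916e+02 -5.56154758e-02] 128.744140625 3702.0
filter top [ 438.57127249 -232.15694341    1.41211438] 16.15625 1201.0
filter side [ 439.5244351  -230.69400936    1.42127338] 53.10546875 1737.0
filter both [ 438.83802538 -231.51971718    1.40715443] 43.97265625 1469.0
bank top [ 6.42165527e+02 -1.18800619e+02 -1.93872224e-01] 879.6875 2066.0
bank side [ 6.42281083e+02 -1.15734517e+02 -1.84060609e-01] 829.0546875 1919.0
bank both [ 6.42357051e+02 -1.17210437e+02 -1.94129764e-01] 863.443359375 1992.5
```

View pics/sil_t.png

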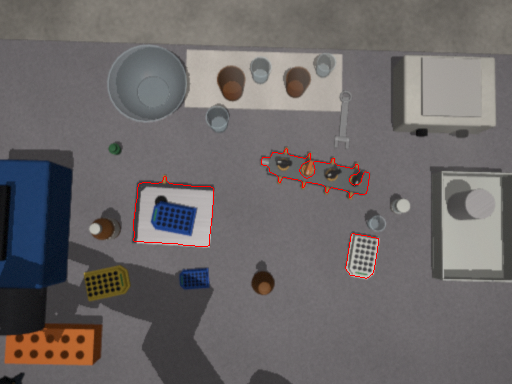

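```bash
cat > m2.py <<'E'
from fit import *
f=vision.grab_frame("top");g=vision.grab_frame("side")
W=[np.array([(-75,-95,12),(65,-95,12),(65,77,12),(57,85,12),(-75,85,12)],float)]
from fit import comp
A=[]
for i,fr in enumerate((f,g)):
    b,gg,r=[fr["color"][...,k].astype(int) for k in range(3)]
    M=comp((np.minimum(np.minimum(b,gg),r)>150),proj(fr,[490,200,12])[0],3)
    # fill occluders via hull
    cs,_=cv2.findContours(M.astype(np.uint8),0,1); h=cv2.convexHull(max(cs,key=cv2.contourArea)); m=np.zeros(M.shape,np.uint8); cv2.fillConvexPoly(m,h,1)
    A.append((fr,m>0)); p,c,n=fit([A[-1]],W,[533,236.5,-.057],0); print(p,c,n)
    o=fr["color"].copy(); 
    for P,col in((W[0],(0,0,255)),): 
        q=proj(fr,xf(P,p,0)); cv2.polylines(o,[np.round(q*16).astype(np.int32)],True,col,1,shift=4)
    u=proj(fr,[530,236,12])[0].astype(int); o=cv2.resize(o[u[1]-55:u[1]+55,u[0]-60:u[0]+60],None,fx=5,fy=5); cv2.imwrite(f"pics/deck{i}.png",o)
    hm=xf(np.array([[30,33,12.]]),p,0); print("home",hm)
p,c,n=fit(A,W,[533,236.5,-.057],0); print("both",p,c,n, xf(np.array([[30,33,12.]]),p,0))
E
python3 m2.py
```

```text
[ 5.29197230e+02  2.35895717e+02 -3.51967585e-02] 46.2890625 4138.0
home [[560.33990317 267.81959363  12.        ]]
[ 5.28443137e+02  2.36259093e+02 -3.25797565e-02] 74.6875 2245.0
home [[559.50215886 268.26436059  12.        ]]
both [ 5.29002303e+02  2.35859413e+02 -3.34349006e-02] 61.955078125 3191.5 [[560.08868202 267.83810899  12.        ]]
```

View pics/deck0.png

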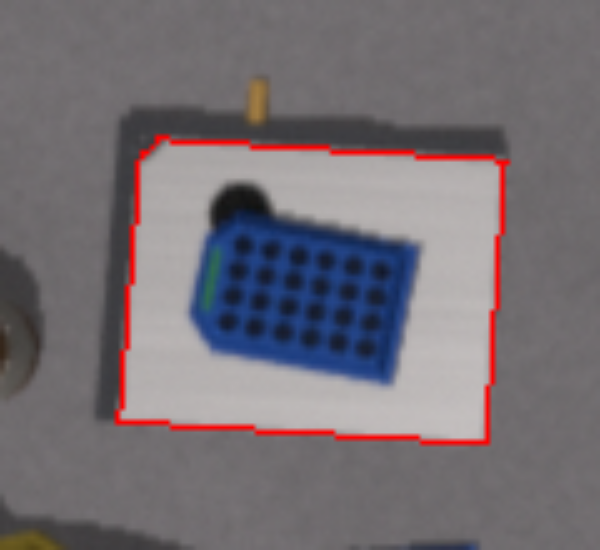

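Blue plates: the one on the deck at px (175,219) and the smaller loose one at (195,279). There is also a yellow one at (105,283). The collector is the larger blue plate on the deck, and the crop shows its flange and its green bar at the left. The orange valve is at px (309,168). Its bar lies across the row, about 5° clockwise past square with the tip towards −x, so clockwise travel must take the tip to +y, where it lies along the row.

```bash
python3 -m jog '[[0.0912,0,0,0,0,0,0.1715],[0.0912,0,0,0,0,0,0.1715],[0.0912,0,0,0,0,0,0.1715],[0.0912,0,0,0,0,0,0.1715],[0.0912,0,0,0,0,0,0.1715],[0.0912,0,0,0,0,0,0.1715],[0.0912,0,0,0,0,0,0.1715],[0.0912,0,0,0,0,0,0.1715]]' 10
python3 -m jog '[[0.0912,-0.03,0.0448,0,0,0,0],[0.0912,-0.03,0.0448,0,0,0,0],[0.0912,-0.03,0.0448,0,0,0,0],[0.0912,-0.03,0.0448,0,0,0,0],[0.0912,-0.03,0.0448,0,0,0,0],[0.0912,-0.03,0.0448,0,0,0,0],[0.0912,-0.03,0.0448,0,0,0,0],[0.0912,-0.03,0.0448,0.0,0,0,0],[0.0912,0,0,0,0,0,0],[0.0912,0,0,0,0,0,0]]'
cat > go.py <<'E'
# go.py x y z yaw : remaining shift in tool axes (mm) and turn (rad) about tool z
import sys
from workcell import status
import numpy as np
from scipy.spatial.transform import Rotation as Ro
s=status.state(); t=np.array([float(a) for a in sys.argv[1:4]]); yaw=float(sys.argv[4])
R=Ro.from_euler("xyz",s["ee_rot"],degrees=True); T=Ro.from_euler("xyz",[180,0,yaw],degrees=True)
print("t",s["time_s"],"pos",s["ee_pos"].round(1),"rot",s["ee_rot"].round(2),"F",s["force"].round(1),"w",round(s["gripper_width"],1),"q",s["qpos"].round(0))
print("shift(after turn)",T.inv().apply(t-s["ee_pos"]).round(2),"shift(now axes)",R.inv().apply(t-s["ee_pos"]).round(2),"turn",(R.inv()*T).as_rotvec().round(4))
E
python3 go.py 521.4 236.5 215 79.9
```

```text
time_s: 3.8
ee_pos: [210.5, 535.1, 404.8]
ee_rot: [180.0, -0.0, 79.6]
force: [-0.1, -0.2, 0.7]
gripper_width: 91.3
time_s: 5.05
ee_pos: [521.1, 236.1, 404.6]
ee_rot: [-180.0, -0.0, 79.9]
force: [-0.0, 0.3, 0.0]
gripper_width: 91.1
t 5.05 pos [521.1 236.1 404.6] rot [-1.7995e+02 -1.0000e-02  7.9890e+01] F [-0.   0.3  0. ] w 91.1 q [23. 18. 90.  0. 72. 33.]
shift(after turn) [  0.43   0.19 189.6 ] shift(now axes) [  0.39   0.35 189.6 ] turn [-0.0009 -0.0002 -0.0003]
```

```bash
python3 -m jog '[[0.0912,0,0,0.05,0,0,0],[0.0912,0,0,0.05,0,0,0],[0.0912,0,0,0.05,0,0,0],[0.0912,0,0,0.03,0,0,0],[0.0912,0,0,0.0095,0,0,0],[0.0912,0,0,0,0,0,0],[0.05,0,0,0,0,0,0],[0.05,0,0,0,0,0,0],[0.05,0,0,0,0,0,0],[0.05,0,0,0,0,0,0],[0.05,0,0,0,0,0,0],[0.05,0,0,0,0,0,0]]' 8
python3 go.py 560.1 267.8 215 88.05
python3 - <<'E'
from h import *
f=vision.grab_frame("top");g=vision.grab_frame("side")
a=cv2.resize(f["color"][170:270,110:240],None,fx=3,fy=3);b=cv2.resize(g["color"][140:240,140:270],None,fx=3,fy=3)
cv2.imwrite("pics/g1.png",np.hstack([a,b]))
E
```

```text
time_s: 6.55
ee_pos: [521.6, 236.1, 215.9]
ee_rot: [179.9, -0.0, 79.9]
force: [-0.3, -0.8, 4.7]
gripper_width: 60.3
t 6.55 pos [521.6 236.1 215.9] rot [ 1.7993e+02 -3.0000e-02  7.9920e+01] F [-0.3 -0.8  4.7] w 60.3 q [ 23.  28. 104.  -0.  47.  33.]
shift(after turn) [33.02 37.37  0.88] shift(now axes) [37.97 32.32  0.94] turn [ 0.0012 -0.0005 -0.1419]
```

View pics/g1.png

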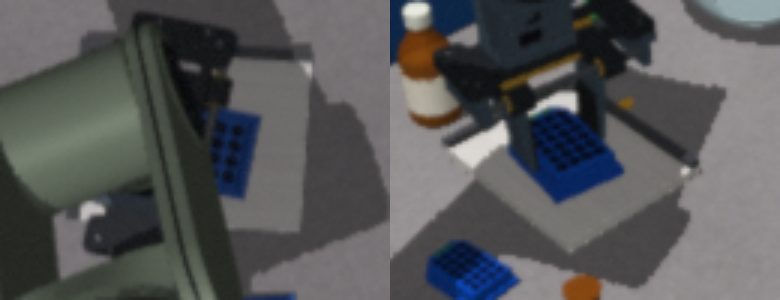

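```bash
python3 -m jog '[[0.05,0,0,0,0,0,0],[0.05,0,0,0,0,0,0]]'; python3 -m jog '[[0.05,0,0,-0.001,0,0,0],[0.05,0,0,0,0,0,0]]'
```

```text
time_s: 6.9
ee_pos: [521.6, 236.1, 215.9]
ee_rot: [179.9, -0.0, 79.9]
force: [-0.9, -0.1, 5.3]
gripper_width: 60.2
time_s: 7.15
ee_pos: [521.2, 236.0, 216.0]
ee_rot: [-180.0, 0.0, 79.9]
force: [-0.3, 0.3, 0.2]
gripper_width: 60.2
```

```bash
python3 -m jog '[[0.05,0,0,0,0,0,-0.071],[0.05,0,0,0,0,0,-0.071],[0.05,0.007,0.0085,0,0,0,0],[0.05,0.007,0.0085,0,0,0,0],[0.05,0.007,0.008,0,0,0,0],[0.05,0.007,0.008,0,0,0,0],[0.05,0,0,0,0,0,0],[0.05,0,0,0,0,0,0]]'
python3 go.py 560.1 267.8 215 88.05
```

```text
time_s: 8.15
ee_pos: [555.1, 262.9, 216.0]
ee_rot: [-180.0, 0.0, 88.1]
force: [0.5, 0.4, -1.0]
gripper_width: 60.1
t 8.15 pos [555.1 262.9 216. ] rot [-1.7996e+02  2.0000e-02  8.8050e+01] F [ 0.5  0.4 -1. ] w 60.1 q [24. 31. 98.  0. 51. 26.]
shift(after turn) [5.11 4.85 1.  ] shift(now axes) [5.11 4.85 0.99] turn [-0.0008  0.0003  0.    ]
```

```bash
python3 -m jog '[[0.05,0.0,0.003,0,0,0,0],[0.05,0,0,0,0,0,0]]';for i in 1 ; do python3 -m jog '[[0.05,0,0.001,0,0,0,0],[0.05,0,0,0,0,0,0]]'; python3 -m jog '[[0.05,0,0.001,0,0,0,0],[0.05,0,0,0,0,0,0]]'; done
```

```text
time_s: 8.4
ee_pos: [558.4, 262.7, 216.3]
ee_rot: [180.0, -0.0, 88.0]
force: [0.0, -0.0, -2.5]
gripper_width: 60.3
time_s: 8.65
ee_pos: [559.3, 262.7, 216.3]
ee_rot: [180.0, -0.0, 88.0]
force: [0.0, -0.8, -1.9]
gripper_width: 60.2
time_s: 8.9
ee_pos: [560.3, 262.8, 216.3]
ee_rot: [180.0, -0.0, 88.1]
force: [0.4, -0.4, -2.1]
gripper_width: 59.6
```

```bash
python3 -m jog '[[0.05,0,0.001,0.0004,0,0,0],[0.05,0,0,0,0,0,0]]'; python3 -m jog '[[0.05,0,0.001,0,0,0,0],[0.05,0,0,0,0,0,0]]';python3 -m jog '[[0.05,0,0.0007,0,0,0,0],[0.05,0,0,0,0,0,0]]'
```

```text
time_s: 9.15
ee_pos: [561.3, 262.7, 215.9]
ee_rot: [-180.0, -0.0, 88.0]
force: [-0.4, 0.4, -0.5]
gripper_width: 59.8
time_s: 9.4
ee_pos: [562.0, 262.7, 215.8]
ee_rot: [-179.9, 0.0, 88.0]
force: [-2.8, -0.1, -0.4]
gripper_width: 60.0
time_s: 9.65
ee_pos: [562.3, 262.7, 215.8]
ee_rot: [-179.9, 0.0, 88.0]
force: [-5.5, 1.6, 1.6]
gripper_width: 60.2
```

```bash
python3 -m jog '[[0.05,0.003,0,0,0,0,0],[0.05,0,0,0,0,0,0]]'; python3 -m jog '[[0.05,0.001,0,0,0,0,0],[0.05,0,0,0,0,0,0]]';python3 -m jog '[[0.05,0.001,0,0,0,0,0],[0.05,0,0,0,0,0,0]]'
```

```text
time_s: 9.9
ee_pos: [562.4, 264.7, 215.8]
ee_rot: [-179.9, 0.2, 88.1]
force: [-4.9, -3.7, 4.0]
gripper_width: 59.9
time_s: 10.15
ee_pos: [562.5, 265.4, 215.8]
ee_rot: [-179.8, 0.2, 88.1]
force: [-4.6, -4.8, 4.1]
gripper_width: 60.0
time_s: 10.4
ee_pos: [562.5, 266.3, 215.8]
ee_rot: [-179.9, 0.2, 88.1]
force: [-5.1, -5.5, 3.6]
gripper_width: 59.8
```

```bash
python3 -m jog '[[0.05,0.001,-0.0004,0,0,0,0],[0.05,0,0,0,0,0,0]]'; python3 -m jog '[[0.05,0.001,0,0,0,0,0],[0.05,0,0,0,0,0,0]]';python3 -m jog '[[0.05,0.001,0,0,0,0,0],[0.05,0,0,0,0,0,0]]'
```

```text
time_s: 10.65
ee_pos: [562.4, 267.6, 215.8]
ee_rot: [-179.9, 0.2, 88.1]
force: [-4.0, -4.1, 2.8]
gripper_width: 59.5
time_s: 10.9
ee_pos: [562.4, 268.6, 215.8]
ee_rot: [-179.9, 0.2, 88.1]
force: [-4.0, -4.0, 2.6]
gripper_width: 60.0
time_s: 11.15
ee_pos: [562.5, 269.4, 215.8]
ee_rot: [-179.9, 0.2, 88.1]
force: [-3.8, -4.8, 2.6]
gripper_width: 59.8
```

```bash
python3 -m jog '[[0.05,0.001,0,0,0,0,0],[0.05,0,0,0,0,0,0]]'; python3 -m jog '[[0.05,0.001,0,0,0,0,0],[0.05,0,0,0,0,0,0]]'
python3 - <<'E'
from h import *
g=vision.grab_frame("side")
cv2.imwrite("pics/g2.png",cv2.resize(g["color"][160:240,150:260],None,fx=7,fy=7,interpolation=cv2.INTER_CUBIC))
E
```

```text
time_s: 11.4
ee_pos: [562.5, 269.8, 215.8]
ee_rot: [-179.9, 0.3, 88.1]
force: [-3.4, -7.3, 4.2]
gripper_width: 59.8
time_s: 11.65
ee_pos: [562.5, 270.2, 215.7]
ee_rot: [-179.9, 0.4, 88.2]
force: [-4.0, -10.0, 4.6]
gripper_width: 59.7
```

View pics/g2.png

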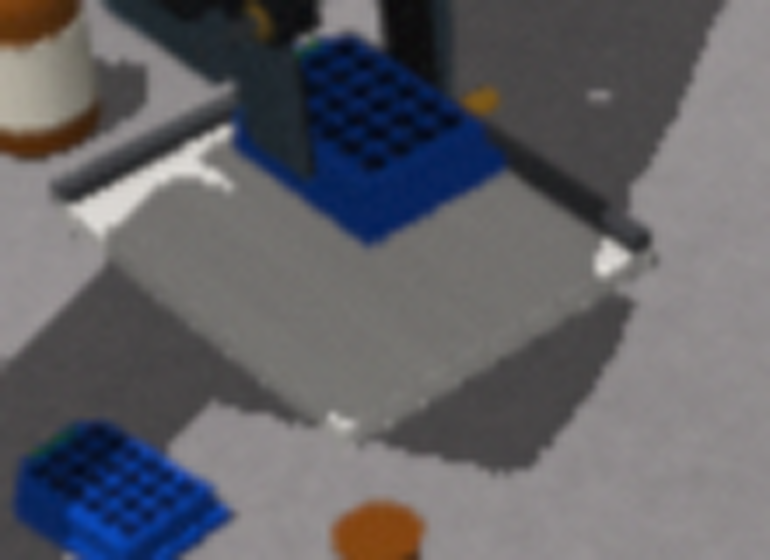

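```bash
python3 -m jog '[[0.0912,0,0,0,0,0,0],[0.0912,0,0,0,0,0,0],[0.0912,0,0,0,0,0,0],[0.0912,0,0,0,0,0,0],[0.0912,0,0,-0.03,0,0,0],[0.0912,0,0,-0.05,0,0,0],[0.0912,0,0,-0.06,0,0,0],[0.0912,0,0,-0.05,0,0,0]]'
python3 go.py 438.6 -232.2 404 170.9
```

```text
time_s: 12.7
ee_pos: [562.8, 272.7, 408.4]
ee_rot: [179.9, -0.1, 88.1]
force: [0.6, -0.4, -0.4]
gripper_width: 91.2
t 12.7 pos [562.8 272.7 408.4] rot [ 1.7988e+02 -6.0000e-02  8.8070e+01] F [ 0.6 -0.4 -0.4] w 91.2 q [25. 23. 82. -0. 75. 27.]
shift(after turn) [  42.79 -518.22    4.41] shift(now axes) [-508.84 -107.11    3.69] turn [ 2.4000e-03  6.0000e-04 -1.4457e+00]
```

```bash
python3 -m jog '[[0.0912,0,0,0,0,0,-0.1807],[0.0912,0,0,0,0,0,-0.1807],[0.0912,0,0,0,0,0,-0.1807],[0.0912,0,0,0,0,0,-0.1807],[0.0912,0,0,0,0,0,-0.1807],[0.0912,0,0,0,0,0,-0.1807],[0.0912,0,0,0,0,0,-0.1807],[0.0912,0,0,0,0,0,-0.1807]]'
python3 -m jog '[[0.0912,0.0043,-0.0518,0,0,0,0],[0.0912,0.0043,-0.0518,0,0,0,0],[0.0912,0.0043,-0.0518,0,0,0,0],[0.0912,0.0043,-0.0518,0,0,0,0],[0.0912,0.0043,-0.0518,0,0,0,0],[0.0912,0.0043,-0.0518,0,0,0,0],[0.0912,0.0043,-0.0518,0,0,0,0],[0.0912,0.0043,-0.0518,0.0,0,0,0],[0.0912,0.0043,-0.0518,0,0,0,0],[0.0912,0.0043,-0.0518,0,0,0,0],[0.0912,0,0,0,0,0,0],[0.0912,0,0,0,0,0,0]]'
python3 go.py 438.6 -232.2 204 170.9
cat > m3.py <<'E'
from fit import *
f=vision.grab_frame("top");g=vision.grab_frame("side")
p0=[562,269,-.034]; A=[]
for nm,fr in(("top",f),("side",g)):
    M=blue(fr,proj(fr,[562,269,38])[0]); A.append((fr,M)); print("col",nm,*fit([A[-1]],COL,p0,12))
print("both",*fit(A,COL,p0,12))
cv2.imwrite("pics/g3.png",np.hstack([cv2.resize(f["color"][170:270,110:240],None,fx=3,fy=3),cv2.resize(g["color"][140:240,140:270],None,fx=3,fy=3)]))
E
python3 m3.py
```

```text
time_s: 13.7
ee_pos: [562.9, 272.8, 405.8]
ee_rot: [180.0, 0.0, 171.2]
force: [0.2, -0.3, 0.7]
gripper_width: 91.1
time_s: 15.2
ee_pos: [438.3, -231.7, 405.8]
ee_rot: [180.0, -0.0, 170.9]
force: [0.4, 0.3, -1.0]
gripper_width: 91.2
t 15.2 pos [ 438.3 -231.7  405.8] rot [179.96  -0.   170.85] F [ 0.4  0.3 -1. ] w 91.2 q [ -29.   11.   99.    0.   69. -110.]
shift(after turn) [ -0.35  -0.47 201.75] shift(now axes) [ -0.35  -0.63 201.75] turn [ 0.0008 -0.     -0.0008]
col top [ 5.61423408e+02  2.69371441e+02 -3.58616081e-02] 12.9765625 1195.0
col side [ 5.62697397e+02  2.70711553e+02 -2.15759111e-02] 12.0703125 727.0
both [ 5.61841475e+02  2.69693613e+02 -3.12275463e-02] 18.85546875 961.0
```

View pics/g3.png

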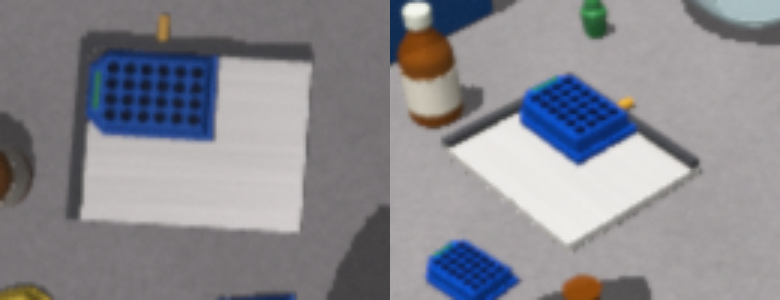

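```bash
python3 -m jog '[[0.0912,0,-0.0003,0.05,0,0,0],[0.0912,0,0,0.05,0,0,0],[0.0912,0,0,0.05,0,0,0],[0.0912,0,0,0.035,0,0,0],[0.0912,0,0,0.0138,0,0,0],[0.0912,0,0,0,0,0,0],[0.0912,0,0,0,0,0,0]]' 15
python3 go.py 438.6 -232.2 207 170.9
python3 -m jog '[[0.05,0,0,0,0,0,0],[0.05,0,0,0,0,0,0],[0.05,0,0,0,0,0,0],[0.05,0,0,0,0,0,0],[0.05,0,0,0,0,0,0],[0.05,0,0,0,0,0,0],[0.05,0,0,0,0,0,0]]'
python3 go.py 438.6 -232.2 207 170.9
```

```text
time_s: 16.18
ee_pos: [439.1, -232.3, 208.4]
ee_rot: [-179.9, 0.2, 170.9]
force: [-0.4, 0.4, 0.3]
gripper_width: 90.8
t 16.175 pos [ 439.1 -232.3  208.4] rot [-1.7995e+02  1.7000e-01  1.7091e+02] F [-0.4  0.4  0.3] w 90.8 q [ -29.   24.  115.    0.   41. -110.]
shift(after turn) [0.48 0.06 1.4 ] shift(now axes) [0.48 0.06 1.39] turn [-0.0009  0.0029  0.0002]
time_s: 17.05
ee_pos: [438.3, -232.3, 207.3]
ee_rot: [-180.0, 0.0, 170.9]
force: [-1.7, -0.1, 5.4]
gripper_width: 59.9
t 17.05 pos [ 438.3 -232.3  207.3] rot [-1.8000e+02  1.0000e-02  1.7088e+02] F [-1.7 -0.1  5.4] w 59.9 q [ -29.   24.  115.    0.   41. -110.]
shift(after turn) [-0.25  0.16  0.26] shift(now axes) [-0.25  0.16  0.26] turn [-0.      0.0003 -0.0004]
```

```bash
python3 -m jog '[[0.05,0,0,-0.01,0,0,0],[0.05,0,0,-0.03,0,0,0],[0.05,0,0,-0.05,0,0,0],[0.05,0,0,-0.05,0,0,0],[0.05,0,0,-0.03,0,0,0],[0.05,0,0,0,0,0,0]]' 20
python3 -m jog '[[0.05,0,0,0,0,0,0.1445],[0.05,0,0,0,0,0,0.1445],[0.05,0,0,0,0,0,0.1445],[0.05,0,0,0,0,0,0.1445],[0.05,0,0,0,0,0,0.1445],[0.05,0,0,0,0,0,0.1445],[0.05,0,0,0,0,0,0.1445],[0.05,0,0,0,0,0,0.1445],[0.05,0,0,0,0,0,0.1445],[0.05,0,0,0,0,0,0.1445]]'
python3 go.py 562.2 270.4 300 88.1
```

```text
time_s: 17.8
ee_pos: [438.5, -232.4, 379.3]
ee_rot: [-179.9, 0.3, 170.9]
force: [-0.2, -0.7, -1.5]
gripper_width: 60.2
time_s: 19.05
ee_pos: [437.9, -232.0, 374.8]
ee_rot: [-179.8, -0.1, 87.8]
force: [-0.3, 0.7, -1.0]
gripper_width: 59.7
t 19.05 pos [ 437.9 -232.   374.8] rot [-1.7979e+02 -1.2000e-01  8.7810e+01] F [-0.3  0.7 -1. ] w 59.7 q [-29.  13. 102.   0.  65. -27.]
shift(after turn) [506.28 107.61  74.82] shift(now axes) [506.66 105.36  75.45] turn [-0.0037 -0.002  -0.005 ]
```

```bash
python3 -m jog '[[0.05,0.03,0.0062,0,0,0,-0.003],[0.05,0.05,0.0106,0,0,0,0],[0.05,0.0506,0.0106,0,0,0,0],[0.05,0.0506,0.0106,0,0,0,0],[0.05,0.0506,0.0106,0,0,0,0],[0.05,0.0506,0.0106,0,0,0,0],[0.05,0.0506,0.0106,0,0,0,0],[0.05,0.0506,0.0106,0,0,0,0],[0.05,0.05,0.0106,0,0,0,0],[0.05,0.05,0.0106,0,0,0,0],[0.05,0.023,0.006,0,0,0,0],[0.05,0,0,0,0,0,0]]'
python3 -m jog '[[0.05,0,0,0,0,0,0],[0.05,0,0,0,0,0,0]]'
python3 go.py 562.2 270.4 258 88.1
```

```text
time_s: 20.55
ee_pos: [561.2, 272.2, 374.3]
ee_rot: [-179.8, 0.1, 88.4]
force: [0.1, -0.6, -1.4]
gripper_width: 60.1
time_s: 20.8
ee_pos: [561.1, 269.7, 376.7]
ee_rot: [-179.9, 0.0, 88.2]
force: [0.4, 0.3, -0.7]
gripper_width: 60.1
t 20.8 pos [561.1 269.7 376.7] rot [-1.7995e+02  4.0000e-02  8.8190e+01] F [ 0.4  0.3 -0.7] w 60.1 q [25. 24. 86. -0. 71. 26.]
shift(after turn) [  0.78   1.06 118.7 ] shift(now axes) [  0.85   1.17 118.7 ] turn [-0.0009  0.0007  0.0016]
```

Down to about 13 mm above contact, then look.

```bash
python3 -m jog '[[0.05,0.0008,0.0011,0.03,0,0,0.0016],[0.05,0,0,0.04,0,0,0],[0.05,0,0,0.03,0,0,0],[0.05,0,0,0.0187,0,0,0],[0.05,0,0,0,0,0,0],[0.05,0,0,0,0,0,0]]'
python3 go.py 562.2 270.4 245 88.1
python3 - <<'E'
from fit import *
f=vision.grab_frame("top");g=vision.grab_frame("side")
b,gg,r=[g["color"][...,k].astype(int) for k in range(3)]
cv2.imwrite("pics/g4.png",np.hstack([cv2.resize(f["color"][170:270,110:240],None,fx=3,fy=3),cv2.resize(g["color"][130:230,140:270],None,fx=3,fy=3)]))
cv2.imwrite("pics/g4s.png",cv2.resize(g["color"][140:220,170:270],None,fx=8,fy=7))
E
```

```text
time_s: 21.55
ee_pos: [562.8, 271.2, 259.5]
ee_rot: [179.9, -0.1, 88.1]
force: [0.9, 0.3, -0.8]
gripper_width: 59.6
t 21.55 pos [562.8 271.2 259.5] rot [ 1.799e+02 -5.000e-02  8.813e+01] F [ 0.9  0.3 -0.8] w 59.6 q [25. 29. 94.  0. 56. 27.]
shift(after turn) [-0.84 -0.6  14.5 ] shift(now axes) [-0.85 -0.63 14.5 ] turn [ 0.0017 -0.0009  0.0005]
```

View pics/g4.png

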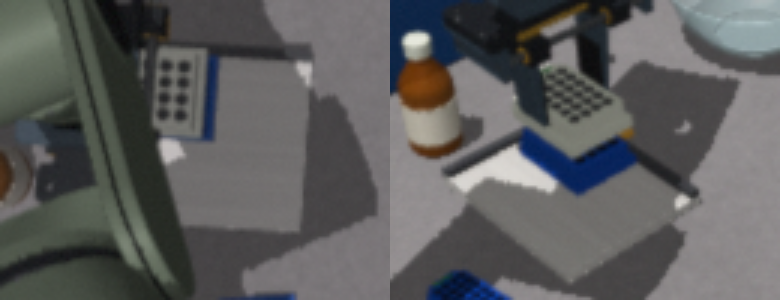

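View pics/g4s.png

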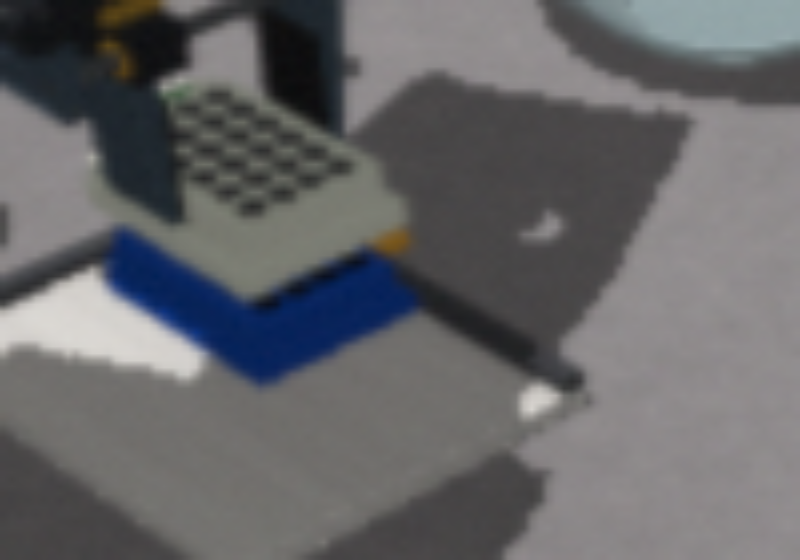

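Run:
```python
from fit import *
g=vision.grab_frame("side")
th=-0.033
o=cv2.resize(g["color"][140:220,170:270],None,fx=8,fy=8,interpolation=cv2.INTER_CUBIC)
def draw(P,p,z,c):
    q=(proj(g,xf(P,p,z))-[170,140]+.5)*8
    n=len(P)//2
    for a in(q[:n],q[n:]): cv2.polylines(o,[a.round().astype(np.int32)],True,c,1)
pc=[562.7,270.7,th]
draw(COL[0],pc,12,(0,255,255))
draw(FIL[0],[pc[0],pc[1],th],259.5-207.3,(0,0,255))
cv2.imwrite("pics/g5.png",o)
```

```text
(no output)
```

View pics/g5.png

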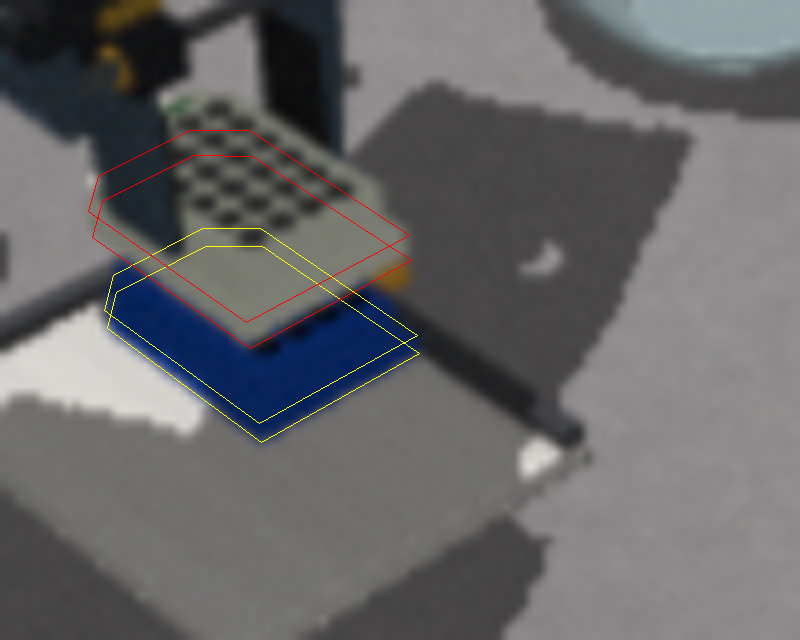

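```bash
python3 -m jog '[[0.05,-0.0003,-0.0005,0.006,0,0,0],[0.05,0,0,0.005,0,0,0],[0.05,0,0,0,0,0,0],[0.05,0,0,0,0,0,0]]'; python3 -m jog '[[0.05,0,0,0.0015,0,0,0],[0.05,0,0,0.0015,0,0,0],[0.05,0,0,0,0,0,0]]';python3 -m jog '[[0.05,0,0,0.0010,0,0,0],[0.05,0,0,0.001,0,0,0],[0.05,0,0,0,0,0,0]]'; python3 go.py 562.3 270.9 238.3 88.1
```

```text
time_s: 22.2
ee_pos: [562.0, 271.3, 247.3]
ee_rot: [-180.0, -0.0, 88.2]
force: [0.2, -0.1, -0.7]
gripper_width: 59.9
time_s: 22.58
ee_pos: [561.9, 271.2, 244.3]
ee_rot: [-180.0, 0.0, 88.2]
force: [-1.0, -0.7, -1.0]
gripper_width: 60.1
time_s: 22.95
ee_pos: [562.0, 271.1, 242.8]
ee_rot: [180.0, 0.0, 88.2]
force: [-0.7, -0.4, 3.1]
gripper_width: 60.1
t 22.95 pos [562.  271.1 242.8] rot [1.7996e+02 1.0000e-02 8.8180e+01] F [-0.7 -0.4  3.1] w 60.1 q [25. 30. 95. -0. 54. 27.]
shift(after turn) [-0.23  0.27  4.5 ] shift(now axes) [-0.23  0.27  4.5 ] turn [0.0007 0.0001 0.0014]
```

```bash
python3 -m jog '[[0.05,-0.0006,0,0,0,0,0.001],[0.05,0,0,0,0,0,0]]';python3 -m jog '[[0.05,-0.0006,0,0,0,0,0],[0.05,0,0,0,0,0,0]]'; python3 go.py 562.3 270.9 238.3 88.1
```

```text
time_s: 23.2
ee_pos: [562.1, 270.7, 242.5]
ee_rot: [180.0, -0.0, 88.1]
force: [0.3, -1.1, 3.7]
gripper_width: 60.2
time_s: 23.45
ee_pos: [561.9, 270.1, 242.2]
ee_rot: [180.0, -0.0, 88.1]
force: [0.3, -0.1, 0.7]
gripper_width: 59.5
t 23.45 pos [561.9 270.1 242.2] rot [ 1.800e+02 -1.000e-02  8.811e+01] F [ 0.3 -0.1  0.7] w 59.5 q [25. 30. 95.  0. 54. 26.]
shift(after turn) [0.79 0.33 3.87] shift(now axes) [0.79 0.33 3.87] turn [ 0.0001 -0.0003  0.0001]
```

Force is falling, so it is slipping in. One more small nudge, then down.

```bash
python3 -m jog '[[0.05,-0.0005,0,0.001,0,0,0],[0.05,0,0,0,0,0,0]]';python3 -m jog '[[0.05,0,0,0.001,0,0,0],[0.05,0,0,0,0,0,0]]'; python3 go.py 562.3 270.9 238.3 88.1
```

```text
time_s: 23.7
ee_pos: [561.6, 269.6, 240.7]
ee_rot: [-179.9, 0.0, 88.1]
force: [-0.7, -1.0, -1.0]
gripper_width: 59.8
time_s: 23.95
ee_pos: [561.8, 269.6, 240.1]
ee_rot: [-180.0, 0.0, 88.1]
force: [-1.1, -0.5, -1.4]
gripper_width: 60.4
t 23.95 pos [561.8 269.6 240.1] rot [-179.97    0.     88.11] F [-1.1 -0.5 -1.4] w 60.4 q [25. 30. 95.  0. 54. 26.]
shift(after turn) [1.31 0.47 1.79] shift(now axes) [1.31 0.47 1.79] turn [-0.0005  0.      0.0001]
```

```bash
python3 -m jog '[[0.05,0,0,0.001,0,0,0],[0.05,0,0,0,0,0,0]]';python3 -m jog '[[0.05,0,0,0.0008,0,0,0],[0.05,0,0,0,0,0,0]]';python3 -m jog '[[0.05,0,0,0.0006,0,0,0],[0.05,0,0,0,0,0,0]]'; python3 go.py 562.3 270.9 238.3 88.1
```

```text
time_s: 24.2
ee_pos: [561.8, 269.6, 239.3]
ee_rot: [-180.0, -0.0, 88.1]
force: [-0.3, -0.2, -0.6]
gripper_width: 59.7
time_s: 24.45
ee_pos: [561.9, 269.6, 238.7]
ee_rot: [180.0, -0.0, 88.1]
force: [0.2, -0.5, -0.3]
gripper_width: 59.9
time_s: 24.7
ee_pos: [561.9, 269.6, 238.5]
ee_rot: [180.0, -0.0, 88.1]
force: [-0.4, -1.5, 4.5]
gripper_width: 59.8
t 24.7 pos [561.9 269.6 238.5] rot [ 1.7998e+02 -1.0000e-02  8.8110e+01] F [-0.4 -1.5  4.5] w 59.8 q [25. 31. 96.  0. 54. 26.]
shift(after turn) [1.34 0.35 0.22] shift(now axes) [1.34 0.35 0.22] turn [ 0.0004 -0.0003  0.0002]
```

```bash
python3 -m jog '[[0.066,0,0,0,0,0,0],[0.0912,0,0,0,0,0,0],[0.0912,0,0,0,0,0,0],[0.0912,0,0,0,0,0,0],[0.0912,0,0,0,0,0,0],[0.0912,0,0,-0.02,0,0,0],[0.0912,0,0,-0.05,0,0,0],[0.0912,0,0,-0.05,0,0,0],[0.0912,0,0,-0.05,0,0,0],[0.0912,0,0,0,0,0,0]]'
python3 go.py 644 -88 400 88.1
```

```text
time_s: 25.95
ee_pos: [562.3, 269.8, 413.0]
ee_rot: [179.5, -0.3, 88.1]
force: [0.8, 0.1, -1.1]
gripper_width: 91.5
t 25.95 pos [562.3 269.8 413. ] rot [179.48  -0.26  88.11] F [ 0.8  0.1 -1.1] w 91.5 q [25. 22. 82.  0. 75. 26.]
shift(after turn) [-354.89   93.47   13.01] shift(now axes) [-354.96   93.3    12.22] turn [ 0.0091 -0.0046  0.0002]
```

```bash
cat > m4.py <<'E'
from fit import *
f=vision.grab_frame("top");g=vision.grab_frame("side")
BAR=[np.array([(x,y,z) for z in(50,74) for x in(-18,18) for y in(-5,5)],float)]
A=[]
for nm,fr in(("top",f),("side",g)):
    h=cv2.cvtColor(fr["color"],cv2.COLOR_BGR2HSV); b,gg,r=[fr["color"][...,k].astype(int) for k in range(3)]
    u=proj(fr,[645,-88,68])[0]
    # orange, not brass: low green/red ratio ; plus bright white mark
    M=((r>110)&(gg<0.56*r)&(b<0.5*r))
    v,uu=np.mgrid[:384,:512]; near=np.hypot(uu-u[0],v-u[1])<14
    M&=near
    M|=near&(np.minimum(np.minimum(b,gg),r)>150)
    M=comp(M,u,3)
    A.append((fr,M)); 
    for a in (1.5,0.9):
        p,c,n=fit([A[-1]],BAR,[645,-88,a],0); print(nm,p,c,n)
    x,y=u.astype(int); o=cv2.resize(fr["color"][y-25:y+25,x-35:x+35],None,fx=8,fy=8,interpolation=cv2.INTER_CUBIC)
    q=(proj(fr,xf(BAR[0],p,0))-[x-35,y-25]+.5)*8; cv2.polylines(o,[cv2.convexHull(q.astype(np.float32)).round().astype(np.int32)],True,(255,0,255),1)
    cs,_=cv2.findContours(M[y-25:y+25,x-35:x+35].astype(np.uint8),0,1); cv2.drawContours(o,[c*8 for c in cs],-1,(0,255,0),1)
    cv2.imwrite(f"pics/val_{nm}.png",o)
print("both",*fit(A,BAR,p,0))
BK=[prism(28,125,0,30,30)]
for nm,fr in(("top",f),("side",g)):
    b,gg,r=[fr["color"][...,k].astype(int) for k in range(3)]
    r0=[d for d in vision.silhouettes(nm,"bank") if np.hypot(*(np.array(np.nonzero(d["pixels"]))[::-1].mean(1)-proj(fr,[642,-117,30])[0]))<30]
    M=r0[0]["pixels"].astype(np.uint8); cs,_=cv2.findContours(M,0,1); m=0*M; cv2.drawContours(m,cs,-1,1,-1)
    m=cv2.morphologyEx(m,cv2.MORPH_CLOSE,np.ones((5,5))); m=cv2.morphologyEx(m,cv2.MORPH_OPEN,np.ones((11,11)))>0
    print("bank",nm,*fit([(fr,m)],BANK,[642,-117,-.19],0))
E
python3 m4.py
python3 - <<'E'
import cv2,numpy as np
cv2.imwrite("pics/val.png",np.vstack([cv2.imread(f"pics/val_{n}.png") for n in("top","side")])[:, :])
E
```

```text
top [656.55555556 -44.44444444   1.37555556] 11.0 11.0
top [658.5294201  -87.91367977   0.91441275] 79.43359375 11.0
side [645.4025049 -90.3354371   3.0413269] 20.6640625 137.0
side [643.47560383 -88.82186291   1.06314323] 80.61328125 137.0
both [643.47237499 -88.66579652   1.07184477] 88.107421875 74.0
bank top [ 6.42419695e+02 -1.19785338e+02 -1.85819568e-01] 577.57421875 1661.0
bank side [ 6.34990128e+02 -1.14884556e+02 -1.73800780e-01] 833.84375 1729.0
```

View pics/val_top.png

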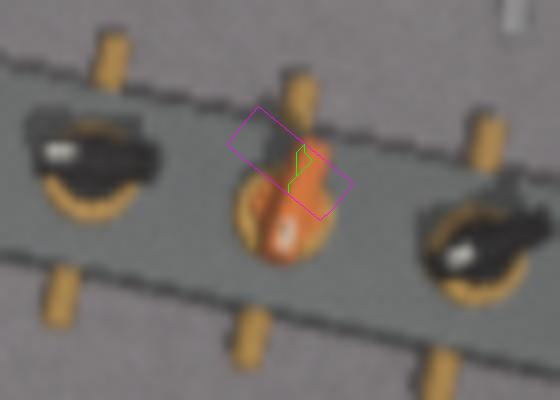

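View pics/val_side.png

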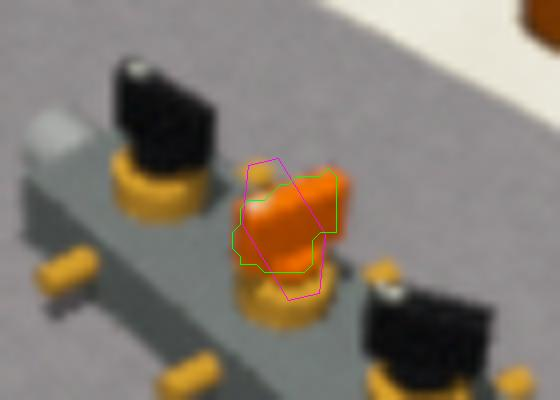

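```bash
cat > m5.py <<'E'
from fit import *
f=vision.grab_frame("top");g=vision.grab_frame("side")
BAR=[np.array([(x,y,z) for z in(50,74) for x in(-18,18) for y in(-5,5)],float)]
FOOT=[np.array([(15*np.cos(a),15*np.sin(a),z) for z in (30,44) for a in np.arange(0,6.28,.3)])]
h=cv2.cvtColor(f["color"],cv2.COLOR_BGR2HSV); u=proj(f,[645,-88,68])[0].astype(int); x,y=u
hh=h[y-10:y+11,x-8:x+9]
np.set_printoptions(linewidth=200)
print(u); print(hh[...,0]); print(hh[...,1])
E
python3 m5.py
```

```text
[307 168]
[[ 75 105  80  75  90 150   0  17  17  18  18  18  14   0 173 158 173]
 [ 70  75  90  90  90  90 105  15  13  17  15  16  10   6 165 165 170]
 [ 90  90  70  80 100  70  30   0  15   9  10  10  10  12  10   0   0]
 [ 90  90  90 100  75  90  60 150  10   9  10  11  10  10  11  30  90]
 [ 90 100  75  90  80 105  30  15  11  10  10  11  10  11  11  30  90]
 [ 90  90  75  75  75  23  15  16  13  10  10  11  11  10  10  75  75]
 [ 75  90  90  15  17  17  16  14  12  11  11  11  11  10   8  75 105]
 [ 80  90  90  19  18  17  14  12  11  10  11  11  11  12  18  75  90]
 [ 90  60  16  18  17  14  11  11  10  11  11  11  12  14  17  70  70]
 [ 75  30  15  17  15  12  11  10  11  11  11  11  12  14  16  45  90]
 [ 90  20  18  18  14  11  10  11  10  11  11  11  12  13  17  20  80]
 [ 80  18  18  17  16  11  11  11  11  11  11  11  12  13  19  23  80]
 [ 90  18  18  18  17  12  10  11  12  11  11  11  12  14  18  21  75]
 [ 75  30  18  18  18  13  11  11  13  12  11  12  13  16  18  30  90]
 [ 90  45  19  18  18  14  11  11  14  12  12  14  15  18  18  60  75]
 [ 75  60  20  18  18  14
[... 1193 characters left out ...]
109 139 149 169 164 165 171 168 175 175 172 158 110  18   7]
 [  5  12 104 139 142 161 160 154 136 111 163 174 171 150 103  16   5]
 [  5   5  92 136 141 146 160 148  97  86 159 173 162 135  82   9   2]
 [  5   5  41 127 139 141 158 137  73  83 157 160 144 109  37   5   5]
 [  5   5  14  91 133 145 160 133  80 110 154 145 125  69   9   5   5]
 [  5   5   5  35  93 126 153 143 118 148 145 123  86  22   2   5   7]
 [  5   7   5   5  21  45  99 132 139 135  92  52  16   5   7   5   2]
 [  7   5   4   7   5   2  23  38  42  36  16   2   5   7   5   5   5]
 [  7   7   5   4   2   2   2   2   5   5   5   7   7   7   5   5   7]
 [  5   7   5   4   7   4   5   7   5   7   7   5   5   5   9   5   4]]
```

```bash
cat > m6.py <<'E'
from fit import *
f=vision.grab_frame("top");g=vision.grab_frame("side")
cyl=lambda r,a,b:np.array([(r*np.cos(t),r*np.sin(t),z) for z in (a,b) for t in np.arange(0,6.28,.3)])
BAR=[np.array([(x,y,z) for z in(50,74) for x in(-18,18) for y in(-5,5)],float),cyl(9,44,50)]
import sys
p0=[645,-89,float(sys.argv[1]) if len(sys.argv)>1 else 2.95]
A=[]
for nm,fr in(("top",f),("side",g)):
    h=cv2.cvtColor(fr["color"],cv2.COLOR_BGR2HSV).astype(int); u=proj(fr,[645,-88,68])[0]
    v,uu=np.mgrid[:384,:512]; near=np.hypot(uu-u[0],v-u[1])<14
    M=near&(((h[...,0]<=13)&(h[...,1]>70))|(h[...,2]>200))&(h[...,2]>80)
    M=comp(M,u,3); A.append((fr,M)); p,c,n=fit([A[-1]],BAR,p0,0); print(nm,p,c,n)
    x,y=u.astype(int); o=cv2.resize(fr["color"][y-25:y+25,x-35:x+35],None,fx=8,fy=8,interpolation=cv2.INTER_CUBIC)
    q=(proj(fr,xf(BAR[0],p,0))-[x-35,y-25]+.5)*8; cv2.polylines(o,[cv2.convexHull(q.astype(np.float32)).round().astype(np.int32)],True,(255,0,255),1)
    cv2.imwrite(f"pics/val_{nm}.png",o)
print("both",*fit(A,BAR,p0,0))
E
python3 m6.py;python3 - <<'E'
import cv2,numpy as np
cv2.imwrite("pics/val.png",np.hstack([cv2.imread(f"pics/val_{n}.png")[:,80:470] for n in("top","side")]))
E
```

```text
top [647.34240133 -89.56819571   2.81782603] 8.84375 104.0
side [647.83962231 -88.66694803   2.86352572] 26.34375 184.0
both [647.14602644 -89.25721102   2.85898746] 18.873046875 144.0
```

View pics/val.png

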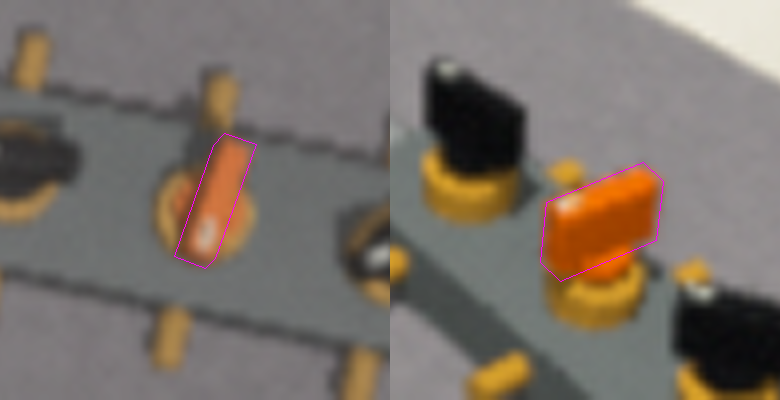

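```bash
python3 -m jog '[[0.03,0,0,0,0,0,-0.1628],[0.03,0,0,0,0,0,-0.1628],[0.03,0,0,0,0,0,-0.1628],[0.03,0,0,0,0,0,-0.1628],[0.03,0,0,0,0,0,-0.1628],[0.03,0,0,0,0,0,-0.1628],[0.03,0,0,0,0,0,-0.1628],[0.03,0,0,0,0,0,-0.1628]]'
python3 go.py 647.8 -89 400 162.7
```

```text
time_s: 27.35
ee_pos: [561.9, 269.6, 407.2]
ee_rot: [-180.0, -0.1, 163.0]
force: [-0.4, -0.2, -0.4]
gripper_width: 30.0
t 27.35 pos [561.9 269.6 407.2] rot [-1.7996e+02 -6.0000e-02  1.6304e+02] F [-0.4 -0.2 -0.4] w 30.0 q [ 25.  23.  83.   0.  75. -48.]
shift(after turn) [-188.62 -316.83    7.2 ] shift(now axes) [-186.77 -317.93    7.26] turn [-0.0007 -0.001   0.0059]
```

```bash
python3 -m jog '[[0.03,-0.0236,-0.0396,0,0,0,0],[0.03,-0.0236,-0.0396,0,0,0,0],[0.03,-0.0236,-0.0396,0,0,0,0],[0.03,-0.0236,-0.0396,0,0,0,0],[0.03,-0.0236,-0.0396,0,0,0,0],[0.03,-0.0236,-0.0396,0,0,0,0],[0.03,-0.0236,-0.0396,0,0,0,0],[0.03,-0.0236,-0.0396,0,0,0,0],[0.03,0,0,0,0,0,0],[0.03,0,0,0,0,0,0]]'
python3 go.py 647.8 -89 310 162.7
cat > m7.py <<'E'
from fit import *
f=vision.grab_frame("top");g=vision.grab_frame("side")
b,gg,r=[f["color"][...,k].astype(int) for k in range(3)]
for nm,fr in(("top",f),("side",g)):
    u=proj(fr,[562,269.5,60])[0].astype(int)
    o=cv2.resize(fr["color"][u[1]-40:u[1]+40,u[0]-45:u[0]+45],None,fx=8,fy=7,interpolation=cv2.INTER_CUBIC)
    p=[561.4,269.4,-.034] if nm=="top" else [562.7,270.7,-.03]
    for P,z,c in((COL[0],12,(0,255,255)),(FIL[0],31,(0,0,255))):
        q=(proj(fr,xf(P,p,z))-[u[0]-45,u[1]-40]+.5)*[8,7]; n=len(P)//2
        cv2.polylines(o,[q[:n].round().astype(np.int32)],True,c,1)
    cv2.imwrite(f"pics/seat_{nm}.png",o)
E
python3 m7.py
```

```text
time_s: 28.6
ee_pos: [648.1, -88.8, 407.3]
ee_rot: [180.0, -0.1, 162.7]
force: [-0.7, -1.2, -0.5]
gripper_width: 29.9
t 28.6 pos [648.1 -88.8 407.3] rot [ 1.7997e+02 -9.0000e-02  1.6271e+02] F [-0.7 -1.2 -0.5] w 29.9 q [ -9.  25.  78.   0.  77. -82.]
shift(after turn) [ 0.18 -0.31 97.27] shift(now axes) [ 3.000e-02 -3.700e-01  9.727e+01] turn [ 0.0005 -0.0015  0.0002]
```

View pics/seat_top.png

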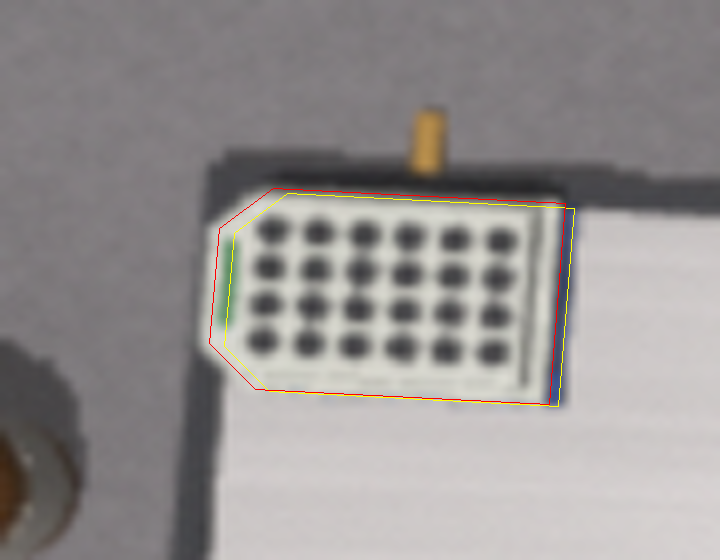

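View pics/seat_side.png

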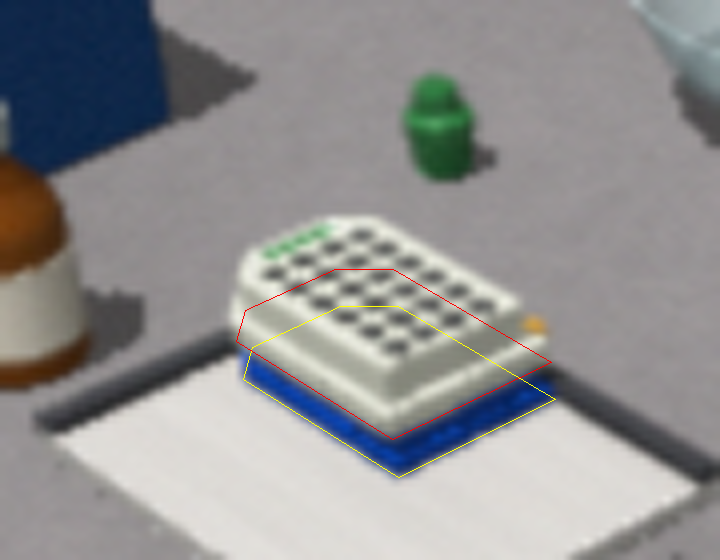

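The filter is down: its base outline matches the seated model at 31 mm in both views, and the blue plate is at home. Next is the valve.

```bash
python3 -m jog '[[0.03,0.0001,-0.0003,0.05,0,0,0],[0.03,0,0,0.04,0,0,0],[0.03,0,0,0.035,0,0,0],[0.03,0,0,0.015,0,0,0],[0.03,0,0,0,0,0,0],[0.03,0,0,0,0,0,0]]'
python3 go.py 647.8 -89 251 162.7
python3 - <<'E'
from fit import *
f=vision.grab_frame("top");g=vision.grab_frame("side")
o=[]
for fr in(f,g):
    u=proj(fr,[647,-89,68])[0].astype(int); o.append(cv2.resize(fr["color"][u[1]-30:u[1]+30,u[0]-32:u[0]+32],None,fx=6,fy=6,interpolation=cv2.INTER_CUBIC))
cv2.imwrite("pics/v5.png",np.hstack(o))
E
```

```text
time_s: 29.45
ee_pos: [648.6, -89.0, 269.7]
ee_rot: [180.0, 0.2, 162.8]
force: [-0.2, -0.2, 0.4]
gripper_width: 29.7
t 29.45 pos [648.6 -89.  269.7] rot [179.97   0.18 162.76] F [-0.2 -0.2  0.4] w 29.7 q [ -9.  31.  89.   0.  60. -82.]
shift(after turn) [ 0.72 -0.22 18.7 ] shift(now axes) [ 0.78 -0.23 18.7 ] turn [0.0006 0.0032 0.001 ]
```

View pics/v5.png

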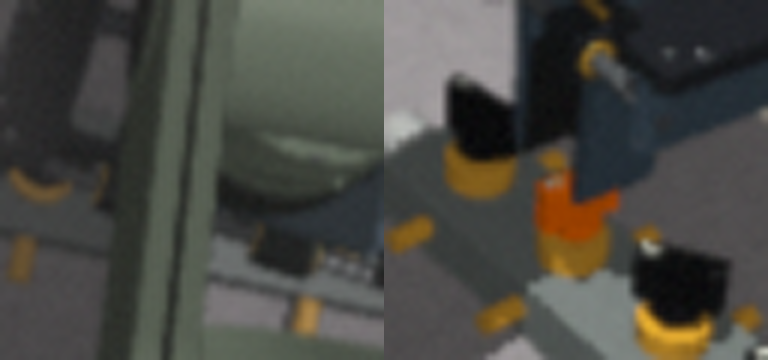

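Run:
```python
from fit import *
g=vision.grab_frame("side"); u=proj(g,[647,-89,68])[0].astype(int)
a=np.radians(162.76); ex=np.array([np.cos(a),np.sin(a)]); ey=np.array([np.sin(a),-np.cos(a)])
for z in(79,74,69,64):
  for s in(-1,):
    P=[np.r_[np.array([648.6,-89])+s*15*ey+w*ex,z] for w in(-16,16)]+[np.r_[np.array([648.6,-89])+s*28*ey+w*ex,z] for w in(-16,16)]
    print(z,s,((proj(g,np.array(P))-u+[32,30])*6+[384,0]).round().tolist())
```

```text
79 -1 [[636.0, 169.0], [569.0, 196.0], [655.0, 188.0], [588.0, 215.0]]
74 -1 [[635.0, 179.0], [568.0, 205.0], [654.0, 198.0], [587.0, 224.0]]
69 -1 [[634.0, 188.0], [567.0, 214.0], [653.0, 207.0], [586.0, 234.0]]
64 -1 [[632.0, 198.0], [566.0, 224.0], [652.0, 217.0], [585.0, 243.0]]
```

```bash
python3 -m jog '[[0.03,0.0003,-0.0002,0.015,0,0,0],[0.03,0,0,0.0135,0,0,0],[0.03,0,0,0,0,0,0],[0.0,0,0,0,0,0,0],[0.0,0,0,0,0,0,0],[0.0,0,0,0,0,0,0],[0.0,0,0,0,0,0,0],[0.0,0,0,0,0,0,0]]' 25
python3 go.py 647.8 -89 240 162.7
```

```text
time_s: 30.6
ee_pos: [647.6, -89.7, 239.3]
ee_rot: [-180.0, -0.0, 162.7]
force: [0.1, -3.7, -5.0]
gripper_width: 19.9
t 30.6 pos [647.6 -89.7 239.3] rot [-179.97   -0.    162.74] F [ 0.1 -3.7 -5. ] w 19.9 q [ -9.  33.  91.  -0.  56. -82.]
shift(after turn) [-0.04  0.7  -0.71] shift(now axes) [-0.04  0.7  -0.72] turn [-0.0006 -0.      0.0006]
```

Stopped at 19.9 mm, not the bar's 10 mm, so the tips are probably on the hub under the bar. I'll open, raise 7 mm and close again.

```bash
python3 -m jog '[[0.03,0,0,0,0,0,0],[0.03,0,0,0,0,0,0],[0.03,0,0,0,0,0,0],[0.03,0,0,-0.007,0,0,0],[0.03,0,0,0,0,0,0]]' 
python3 go.py 647.8 -89 247 162.7
python3 -m jog '[[0.0,0,0,0,0,0,0],[0.0,0,0,0,0,0,0],[0.0,0,0,0,0,0,0],[0.0,0,0,0,0,0,0],[0.0,0,0,0,0,0,0]]' 
python3 go.py 647.8 -89 247 162.7
```

```text
time_s: 31.22
ee_pos: [647.9, -89.3, 247.5]
ee_rot: [180.0, 0.1, 162.7]
force: [0.5, 0.4, -1.1]
gripper_width: 29.9
t 31.225 pos [647.9 -89.3 247.5] rot [1.7997e+02 1.1000e-01 1.6273e+02] F [ 0.5  0.4 -1.1] w 29.9 q [ -9.  32.  90.   0.  57. -82.]
shift(after turn) [0.2  0.2  0.48] shift(now axes) [0.21 0.2  0.48] turn [0.0005 0.0019 0.0006]
time_s: 31.85
ee_pos: [647.5, -89.6, 246.3]
ee_rot: [-180.0, -0.0, 162.7]
force: [-0.9, -2.9, 0.1]
gripper_width: 9.9
t 31.85 pos [647.5 -89.6 246.3] rot [-1.7996e+02 -1.0000e-02  1.6274e+02] F [-0.9 -2.9  0.1] w 9.9 q [ -9.  32.  91.  -0.  57. -82.]
shift(after turn) [-0.1   0.71 -0.67] shift(now axes) [-0.1   0.71 -0.67] turn [-0.0007 -0.0002  0.0007]
```

```bash
python3 -m jog '[[0.0,0,-0.0007,0,0,0,0],[0.0,0,0,0,0,0,0.12],[0.0,0,0,0,0,0,0.12],[0.0,0,0,0,0,0,0.12],[0.0,0,0,0,0,0,0.12],[0.0,0,0,0,0,0,0]]' 
python3 -m jog '[[0.0,0,0,0,0,0,0.12],[0.0,0,0,0,0,0,0.12],[0.0,0,0,0,0,0,0.12],[0.0,0,0,0,0,0,0.12],[0.0,0,0,0,0,0,0.12],[0.0,0,0,0,0,0,0.12],[0.0,0,0,0,0,0,0]]' 
python3 go.py 647.5 -90 246.5 80
python3 -c "
from workcell import status;print(status.state()['torque'].round(3))"
```

```text
time_s: 32.6
ee_pos: [647.5, -89.8, 246.3]
ee_rot: [180.0, -0.0, 135.3]
force: [0.2, -0.6, -0.4]
gripper_width: 9.4
time_s: 33.48
ee_pos: [647.6, -89.7, 246.3]
ee_rot: [180.0, -0.0, 94.1]
force: [1.7, 0.2, -1.8]
gripper_width: 9.5
t 33.475 pos [647.6 -89.7 246.3] rot [ 1.7996e+02 -4.0000e-02  9.4120e+01] F [ 1.7  0.2 -1.8] w 9.5 q [ -9.  32.  91.   0.  57. -13.]
shift(after turn) [-0.26 -0.04 -0.16] shift(now axes) [-0.25 -0.1  -0.16] turn [ 0.0006 -0.0008  0.2465]
[-0.093 -0.178 -0.095]
```

```bash
T='from workcell import status;print(status.state()["torque"].round(3))'
python3 -m jog '[[0.0,0,0,0,0,0,0.1],[0.0,0,0,0,0,0,0.08],[0.0,0,0,0,0,0,0]]';python3 -c "$T"
python3 -m jog '[[0.0,0,0,0,0,0,0.04],[0.0,0,0,0,0,0,0]]';python3 -c "$T"
python3 -m jog '[[0.0,0,0,0,0,0,0.03],[0.0,0,0,0,0,0,0]]';python3 -c "$T"
```

```text
time_s: 33.85
ee_pos: [647.6, -89.8, 246.3]
ee_rot: [180.0, -0.0, 83.8]
force: [1.7, 0.4, -2.5]
gripper_width: 9.6
[ 0.06  -0.234 -0.074]
time_s: 34.1
ee_pos: [647.6, -89.7, 246.3]
ee_rot: [180.0, -0.0, 81.5]
force: [1.8, 0.6, -3.2]
gripper_width: 10.0
[ 0.193 -0.384 -0.048]
time_s: 34.35
ee_pos: [647.6, -89.7, 246.4]
ee_rot: [180.0, -0.0, 79.7]
force: [3.6, 2.9, -4.0]
gripper_width: 9.8
[ 0.329 -0.536 -0.128]
```

```bash
T='from workcell import status;print(status.state()["torque"].round(3))'
python3 -m jog '[[0.0,0,0,0,0,0,0.03],[0.0,0,0,0,0,0,0]]';python3 -c "$T"
python3 -m jog '[[0.0,0,0,0,0,0,0.03],[0.0,0,0,0,0,0,0]]';python3 -c "$T"
```

```text
time_s: 34.6
ee_pos: [647.6, -89.7, 246.4]
ee_rot: [180.0, -0.0, 78.0]
force: [3.5, 4.0, -4.7]
gripper_width: 9.8
[ 0.553 -0.626  0.703]
time_s: 34.85
ee_pos: [647.6, -89.7, 246.4]
ee_rot: [180.0, -0.0, 76.3]
force: [4.4, 2.7, -4.1]
gripper_width: 10.9
[ 0.512 -0.712  0.962]
```

Torque jumped and the jaw is being wedged open, so the valve is at its stop. Release and rise.

```bash
python3 -m jog '[[0.03,0,0,0,0,0,-0.03],[0.03,0,0,0,0,0,0],[0.03,0,0,0,0,0,0],[0.03,0,0,-0.03,0,0,0],[0.03,0,0,-0.05,0,0,0],[0.03,0,0,-0.05,0,0,0],[0.03,-0.02,-0.06,-0.01,0,0,0],[0.03,0,-0.06,0,0,0,0],[0.03,0,-0.06,0,0,0,0],[0.03,0,-0.06,0,0,0,0],[0.03,0,0,0,0,0,0]]'
cat > chk.py <<'E'
from fit import *
import subprocess
f=vision.grab_frame("top");g=vision.grab_frame("side")
cv2.imwrite("pics/endt.png",f["color"]);cv2.imwrite("pics/ends.png",g["color"])
o=[]
for fr in(f,g):
    u=proj(fr,[647,-89,68])[0].astype(int); o.append(cv2.resize(fr["color"][u[1]-30:u[1]+30,u[0]-32:u[0]+32],None,fx=6,fy=6,interpolation=cv2.INTER_CUBIC))
cv2.imwrite("pics/v6.png",np.hstack(o))
E
python3 chk.py; python3 m6.py 1.38
```

```text
time_s: 36.22
ee_pos: [405.7, -58.6, 386.1]
ee_rot: [-179.8, 0.0, 77.9]
force: [0.4, -0.3, 0.5]
gripper_width: 30.3
top [647.28339892 -89.82849795   1.38546472] 6.8125 111.0
side [647.30589895 -88.09694002   1.36177629] 25.91015625 180.0
both [647.22380677 -89.11065883   1.37917214] 17.48046875 145.5
```

View pics/v6.png

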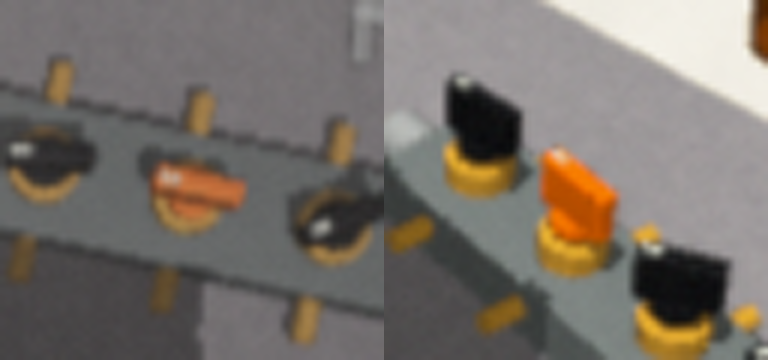

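View pics/endt.png

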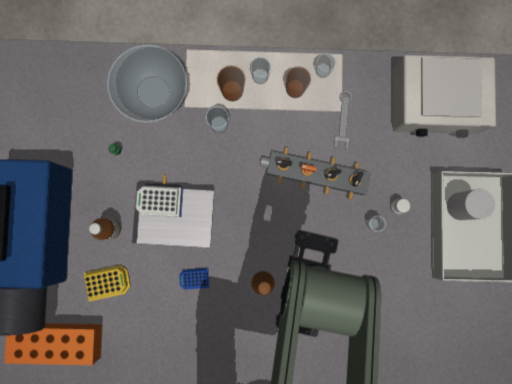

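View pics/ends.png

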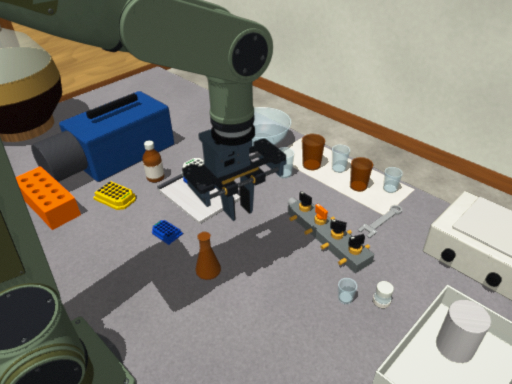

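```bash
python3 go.py 400 0 400 78; python3 -c "
from workcell import ticket;print(ticket.job_done())"
```

```text
t 36.425 pos [411.1 -59.5 386.7] rot [179.9   -0.    77.92] F [-0.6  0.1 -0.6] w 30.1 q [-10.   5. 110.  -0.  65.   2.]
shift(after turn) [ 55.93 -23.29 -13.33] shift(now axes) [ 55.89 -23.34 -13.37] turn [ 0.0018 -0.     -0.0014]
the job is handed in; nothing more can be done
None
```

The job is handed in at 36.4 s of the 70 s allowed, with all three steps done; no verdict was reported.

- **Blue plate:** I gripped it and slid it along the deck until it met both fences, which I felt as contact force on each. After release, the pictures showed it flush in the corner and square. The tool and the cameras agreed on its position to about 1 mm.
- **White plate:** I turned its chamfered end to match the blue plate's and lowered it. It caught briefly on the bevel, and a nudge of under 2 mm let it go down. It bottomed at the expected height (tool at 238.5 mm, 238.3 predicted), and I released it at rest. Both camera views then matched the seated outline, level and with the green bars at the same end.
- **Orange valve:** The first grip closed on the hub under the bar at 19.9 mm, so I regripped higher on the bar. I then turned it clockwise about 1.45 rad until the torque jumped at the stop. The fitted bar angle went from about 2.84 to 1.38 rad.
- **Bystanders and black valves:** They look unmoved in the last pictures, but I did not measure each one. The arm hid the flask only partly in those views, and it is standing.

**Disagreement with the description:** it says the orange bar starts along the row and ends across it. In the pictures it started nearly across and ended along the row. I followed the clockwise direction and the stop, since only that fits "a little off closed" and the way the black handles stand.

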